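Slide the pan lids into the lid rack

TASK

Put the three flat pan lids away in the lid rack: slide each one level, all the way home, into the slot made for its size (largest at the bottom, smallest at the top), with its thumb grip pointing straight out of the front, and let go of them. Do not disturb the pepper mill, the spice jar, the garlic or the salt shaker on top of the rack.

Things in the scene. Friction and masses are not known exactly. Their poses are not given: they have to be found in the camera images.
- lid_large: flat round steel pan lid, 130 mm across, 6 mm thick, 140 g give or take a third. Origin: centre of its underside; z up, x points away from its grip. The grip, where it is held, is an upright black fin on the rim, 10 mm thick (along y), 42 mm high from underside level, from the rim to 45 mm outside it (x = -65 to -110 mm). Lies flat on the worktop at first
- lid_medium: flat round steel pan lid, 110 mm across, 6 mm thick, 120 g give or take a third. Origin: centre of its underside; z up, x points away from its grip. The grip, where it is held, is an upright black fin on the rim, 10 mm thick (along y), 42 mm high from underside level, from the rim to 45 mm outside it (x = -55 to -100 mm). Lies flat on the worktop at first
- lid_small: flat round steel pan lid, 90 mm across, 6 mm thick, 100 g give or take a third. Origin: centre of its underside; z up, x points away from its grip. The grip, where it is held, is an upright black fin on the rim, 10 mm thick (along y), 42 mm high from underside level, from the rim to 45 mm outside it (x = -45 to -90 mm). Lies flat on the worktop at first
- slot_large (a point): where the centre of the large lid's underside rests at home, on its ledges and against the back stop, 75 mm above the worktop; axes as the rack's. The slot: two level C-shaped channels open at the front, 136 mm between walls, 13 mm high inside; ledges 5 mm thick reach in 13 mm from each wall. At home the rim is 2 mm behind the rack's front plane, the grip in front
- slot_medium (a point): where the centre of the medium lid's underside rests at home, on its ledges and against the back stop, 130 mm above the worktop; axes as the rack's. The slot: two level C-shaped channels open at the front, 116 mm between walls, 13 mm high inside; ledges 5 mm thick reach in 13 mm from each wall. At home the rim is 2 mm behind the rack's front plane, the grip in front
- slot_small (a point): where the centre of the small lid's underside rests at home, on its ledges and against the back stop, 180 mm above the worktop; axes as the rack's. The slot: two level C-shaped channels open at the front, 96 mm between walls, 13 mm high inside; ledges 5 mm thick reach in 13 mm from each wall. At home the rim is 2 mm behind the rack's front plane, the grip in front
- lid_rack: fixed wooden rack, 160 mm wide, 138 deep, three metal slots one above another, widest lowest. Origin: centre of underside; z up, +x from open front to back (slide-in direction); front plane x = -69 mm. Top board at z 247 to 255, to x = -89 mm, with a rim up to 277: an upright gripper strikes it, so lean the tool away from the rack, about 40 degrees off vertical
- pepper_mill: bystander: dark wooden pepper mill, 58 mm across, 150 mm high, standing at the back of the worktop, in front of the wall-high unit behind it (face at x about 0.78 m); origin: centre of its underside
- spice_jar: bystander: glass spice jar with dark cap, 41 mm across, 105 mm high, standing at the back of the worktop, in front of the wall-high unit behind it (face at x about 0.78 m); origin: centre of its underside
- garlic: bystander: garlic bulb, 60 mm across, 59 mm high, at the back of the worktop; origin: centre of its underside
- salt_shaker: bystander: glass salt shaker, 44 mm across, 90 mm high, standing on top of the rack; origin: centre of its underside

How it is judged:
At the end, for the whole second after the job is handed in: Each lid lies at rest in the slot of its own size: its centre within 8 mm (level) of the slot's home and within 4 mm of it in height, tilted less than 0.05 rad, its grip out of the open front and within 0.26 rad of straight; all released (horizontal distance between lid_large and slot_large below 0.008 m and z of lid_large in the frame of slot_large between -0.004 and 0.004 m and angle between each of lid_large, lid_medium, lid_small's own z axis and vertical below 0.05 rad and angle between the x axis of each of lid_large, lid_medium, lid_small and the x axis of lid_rack, either way round below 0.26 rad and linear speed of each of lid_large, lid_medium, lid_small below 0.02 m/s and horizontal distance between lid_medium and slot_medium below 0.008 m and z of lid_medium in the frame of slot_medium between -0.004 and 0.004 m and horizontal distance between lid_small and slot_small below 0.008 m and z of lid_small in the frame of slot_small between -0.004 and 0.004 m); the robot touches nothing.
It fails at once if the pepper mill is moved more than 30 mm or tipped (distance of pepper_mill from where it was at the start of the episode above 0.03 m or angle between pepper_mill's own z axis and vertical above 0.3 rad).
It fails at once if the spice jar is moved more than 30 mm or tipped (distance of spice_jar from where it was at the start of the episode above 0.03 m or angle between spice_jar's own z axis and vertical above 0.3 rad).
It fails at once if the garlic is moved more than 30 mm or tipped (distance of garlic from where it was at the start of the episode above 0.03 m or angle between garlic's own z axis and vertical above 0.3 rad).
It fails at once if the salt shaker is moved more than 30 mm or tipped (distance of salt_shaker from where it was at the start of the episode above 0.03 m or angle between salt_shaker's own z axis and vertical above 0.3 rad).
It also fails if it takes over 72 s, if anything falls off the work surface, if the arm or the gripper's body presses on something with over 40 N, if the wrist force passes 120 N, or if a joint passes its speed limit or range.

ROBOT

A 7-joint arm with a two-finger parallel gripper is mounted at the origin on a cart in front of the work surface, level with it; the furniture and walls round the work are solid. World frame = base frame: x ahead of the robot, y to its left, z up, the work surface at z = 0. Lengths are in m, angles in rad, forces in N, time in s.
With the tool pointing down it reaches from about 0.4 to 0.85 m from the base axis. Payload 4.5 kg.
Tool frame: the origin (TCP) lies between the finger pads; the fingertips stand 25 mm ahead of it and the grasp point (between the pads) lies 6 mm ahead of it; z points along the fingers, y is the direction in which the jaws open and shut (so a half turn about z gives the same grasp; the last joint's range is limited). The gripper opens to 85 mm and grips with 20 to 120 N. Pads are 22 mm wide; open, the fingers measure 114 mm over their backs; the gripper's body (76 mm by 85 mm) begins 54 mm behind the grasp point. The pads swing forward as they close: fully open they stand 13 mm farther back than shut.
Start: joints at [-1.07, 0.689, -0.195, 1.565, 0.157, 0.902, -0.215], TCP at [0.281, 0.558, 0.256] pointing down, gripper open.
Joint ranges: [-3.01, 3.01], [-0.46, 2.08], [-1.47, 1.51], [0.13, 2.56], [-1, 4.14], [0.04, 2.09], [-2.66, 2.66]. Speed limits (rad/s): [2.57, 2.57, 3.14, 3.14, 3.14, 3.14, 3.14].

INTERFACE

Orientations are given as a rotation vector (axis times angle).
In Python, from workcell import telemetry, camera, camera_params, ctrl gives the robot as it stands.
- The arm moves only by the tool move_arm, never from a script. Its argument "commands" is a list of rows, each a list of 3 entries, a list of its own where there are three numbers: the opening, from 0 (shut) to 1 (fully open), then the shift along the tool's x, y, z in mm, then the turn about the tool's z in degrees. A call has 1 to 20 rows; each row is the pose to reach, as a shift and turn from the pose measured when the call began, along the tool's axes at that moment; what a row does not reach only later rows make up. A row lasts 1/12 s, in which the tool goes at most 41.7 mm and 7.16 degrees, less where a joint would pass 70% of its speed; a pose out of reach is approached as far as the arm can. A call with a gripper value outside its range is refused whole. The fingers move at their own pace and stop on an object; "grip_force" is the grip in N (left out, the last holds). Time passes only in rows, so rows that repeat a pose let the fingers close. It gives the time, the measured TCP pose, the force and the opening at its end, in the units of the state.
- telemetry.observe(): the state, without advancing time (a new reading comes with each control period).
- camera(name): name is "side" or "top" or "wrist"; returns the picture (420x560x3 uint8, red, green, blue); there is no depth.
- camera_params(name): a dict with "K" (3x3 intrinsics, pixels), "R" (3x3) and "t" (3): a world point X has camera coordinates R X + t. Camera axes: x right, y down, z forward; pixel columns grow to the right and rows downward; lengths in m; the calibration is good to about 2 mm. A picture is of the moment at which its call begins: read the wrist's pose just before it. camera_params takes no time and is no camera call; for the wrist camera it gives the pose at the moment of the call.
- ctrl.hand_in(): hands the job in, once; it reports no verdict.
The state is a dict: "time_s": time; "joint_positions": joint angles; "qd": joint speeds; "joint_efforts": joint torques, N m; "position": TCP position; "tcp_rot": TCP orientation; "wrist_force": force on the tool from outside, world axes, zero at the start; "torque": the same for the moment, N m; "gripper_width": finger opening in m.
Only numpy, scipy, OpenCV 4.12 (cv2) and the standard library are available. Lean on these libraries where they do the work, as an engineer would, in place of code of your own. Each camera call takes 0.05 s, during which the arm holds its last target.

## Working session

There is one attempt and no reset: what is moved stays moved. The work goes in short steps, Python scripts to look and compute and a tool call to move; the robot and the scene stay as the last step left them, time stands still between calls to the robot, and variables do not carry over. Pictures are saved under pics/ and viewed, and the job is handed in when it is done.

Besides the shell and the picture viewer there is one more tool, called after ">>>" as a command line: name --argument value ..., lists and objects as JSON in quotes. move_arm: Moves the arm, as the interface text tells. Its arguments: {"type":"object","properties":{"commands":{"type":"array"},"grip_force":{"type":"number"}},"required":["commands"]}

```bash
ls; mkdir -p pics
python3 - <<'E'
from workcell import telemetry, camera, camera_params, ctrl
import cv2
s=telemetry.observe()
for k,v in s.items(): print(k,v)
for n in ["side","top","wrist"]:
    print(n,camera_params(n))
    cv2.imwrite(f"pics/{n}0.png",camera(n)[:,:,::-1])
E
```

```text
pics
time_s 0.0
joint_positions [-1.07020209  0.6899972  -0.19453005  1.56635864  0.15730297  0.9024908
 -0.21516536]
qd [-0.00024466 -0.00159289 -0.00064593  0.00138416 -0.00053934 -0.00076281
  0.00018095]
joint_efforts [ 4.00655026e-04 -5.39615214e+01 -1.26648109e+00 -1.58547378e+01
  9.14419797e-03  9.29229485e-03 -3.19564023e-06]
position [0.28102742 0.5575732  0.25547227]
tcp_rot [-7.26474728e-01 -3.05612513e+00  2.88243253e-03]
wrist_force [ 0.33582533  0.63499076 -0.66839957]
torque [-0.0721277  -0.02124821 -0.02010541]
gripper_width 0.08496632361241607
side {'K': array([[451.46342415,   0.        , 271.42619866],
       [  0.        , 451.46342415, 206.20376812],
       [  0.        ,   0.        ,   1.        ]]), 'R': array([[-0.98802066,  0.15423058, -0.0053015 ],
       [ 0.12037199,  0.74871074, -0.65187638],
       [-0.09656998, -0.64470548, -0.75830672]]), 't': array([0.59467552, 0.05048145, 1.31907445])}
top {'K': array([[404.52573589,   0.        , 282.21455427],
       [  0.        , 404.52573589, 212.02611671],
       [  0.        ,   0.        ,   1.        ]]), 'R': array([[-0.01174322, -0.99985281, -0.01250828],
       [-0.98797519,  0.01353052, -0.15401932],
       [ 0.15416589,  0.01054919, -0.98798866]]), 't': array([0.02469087, 0.62815677, 0.9819211 ])}
wrist {'K': array([[357.9862914 ,   0.        , 283.42149698],
       [  0.        , 357.9862914 , 204.45872223],
       [  0.        ,   0.        ,   1.        ]]), 'R': array([[ 4.50011635e-01,  8.93022178e-01, -9.58296402e-04],
       [ 8.61891017e-01, -4.34042655e-01,  2.62203830e-01],
       [ 2.33737894e-01, -1.18820721e-01, -9.65012038e-01]]), 't': array([-0.62434875, -0.03374654,  0.3784534 ])}
```

View pics/side0.png

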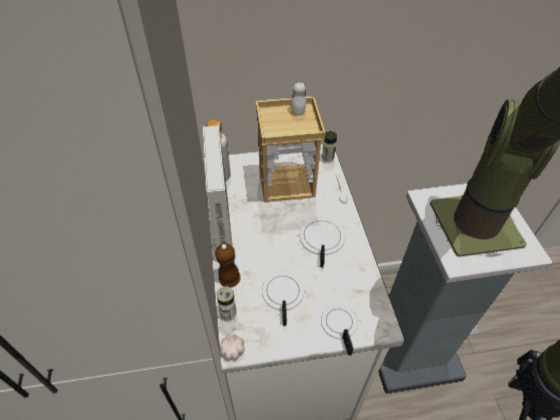

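View pics/top0.png

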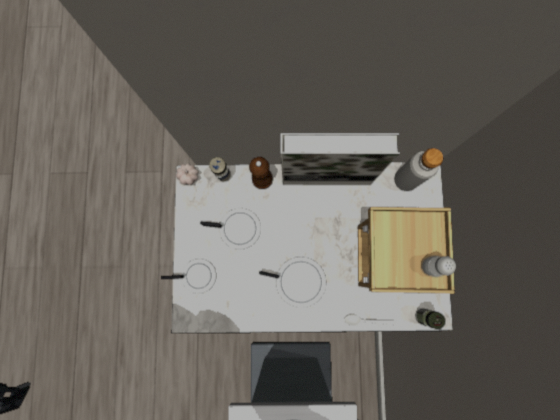

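View pics/wrist0.png

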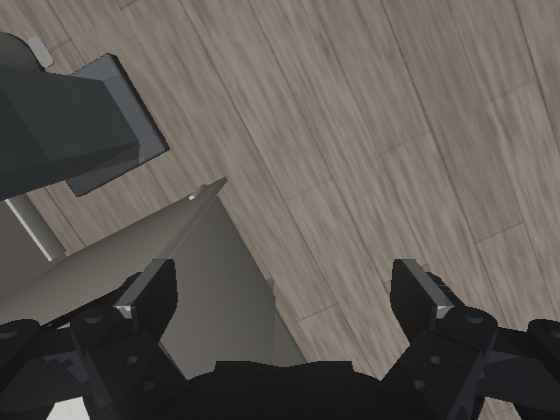

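The top view has the rack at right with its open front facing +y. The lids are at pixels (240,228), (301,281) and (198,276), with their fins pointing left (+y). I'll work out coarse positions and then refine them with the wrist camera.

```bash
cat > h.py <<'E'
from workcell import telemetry, camera, camera_params, ctrl
import cv2, numpy as np
from scipy.spatial.transform import Rotation as Rn
def ray(p,uv,z):
    K,R,t=p["K"],p["R"],p["t"]
    d=R.T@np.linalg.inv(K)@np.array([uv[0],uv[1],1.]); c=-R.T@t
    return c+d*(z-c[2])/d[2]
def proj(p,X):
    X=np.atleast_2d(X); c=X@p["R"].T+p["t"]; q=c@p["K"].T
    return q[:,:2]/q[:,2:]
def snap(n,name,crop=None,s=1):
    p=camera_params(n); im=camera(n)[:,:,::-1].copy()
    np.savez(f"pics/{name}.npz",im=im,**p)
    if crop: x0,y0,x1,y1=crop; im=im[y0:y1,x0:x1]
    cv2.imwrite(f"pics/{name}.png",cv2.resize(im,None,fx=s,fy=s,interpolation=cv2.INTER_CUBIC))
    return p
E
python3 - <<'E'
from h import *
np.set_printoptions(precision=4,suppress=True)
p=camera_params("top")
for n,uv,z in [("L",(301,281),.006),("M",(240,228.5),.006),("S",(198.5,276),.006),("Lf",(260,273),.042),("Mf",(201,223),.042),("Sf",(162,277),.042),
 ("TL",(371,208),.277),("TR",(451,209),.277),("BL",(370,292),.277),("BR",(453,293),.277)]:
    print(n,ray(p,uv,z))
s=telemetry.observe(); w=camera_params("wrist")
R=Rn.from_rotvec(s["tcp_rot"]).as_matrix(); c=-w["R"].T@w["t"]
print("cam in tool",R.T@(c-s["position"])); print(R.T@w["R"].T); print(R)
im=cv2.imread("pics/top0.png"); cv2.imwrite("pics/top_rack.png",cv2.resize(im[190:340,330:480],None,fx=4,fy=4,interpolation=cv2.INTER_CUBIC))
im=cv2.imread("pics/side0.png"); cv2.imwrite("pics/side_rack.png",cv2.resize(im[80:230,220:370],None,fx=4,fy=4,interpolation=cv2.INTER_CUBIC))
E
```

```text
L [ 0.454  -0.0293  0.006 ]
M [0.5926 0.1292 0.006 ]
S [0.4699 0.2366 0.006 ]
Lf [0.4755 0.0743 0.042 ]
Mf [0.6039 0.2251 0.042 ]
Sf [0.4685 0.3206 0.042 ]
TL [ 0.5985 -0.1611  0.277 ]
TR [ 0.5943 -0.3181  0.277 ]
BL [ 0.4357 -0.1518  0.277 ]
BR [ 0.4321 -0.3096  0.277 ]
cam in tool [ 0.0667  0.0001 -0.1179]
[[-0.     -0.9651 -0.262 ]
 [ 1.     -0.0002  0.0007]
 [-0.0008 -0.262   0.9651]]
[[-0.893   0.45   -0.0005]
 [ 0.45    0.893  -0.0014]
 [-0.0001 -0.0014 -1.    ]]
```

View pics/top_rack.png

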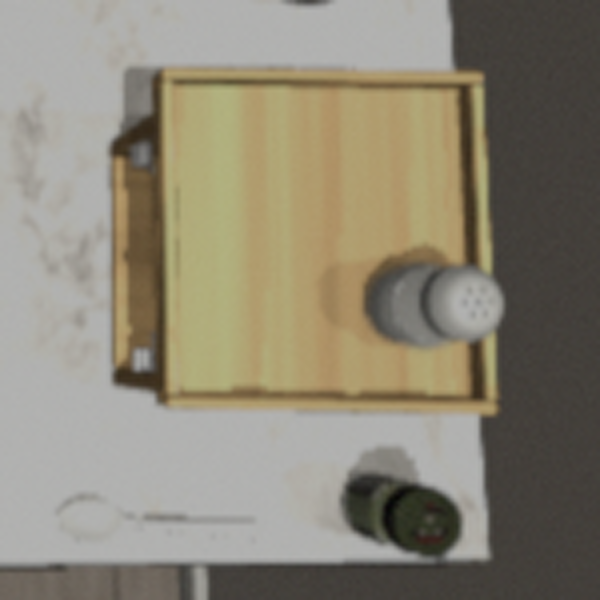

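View pics/side_rack.png

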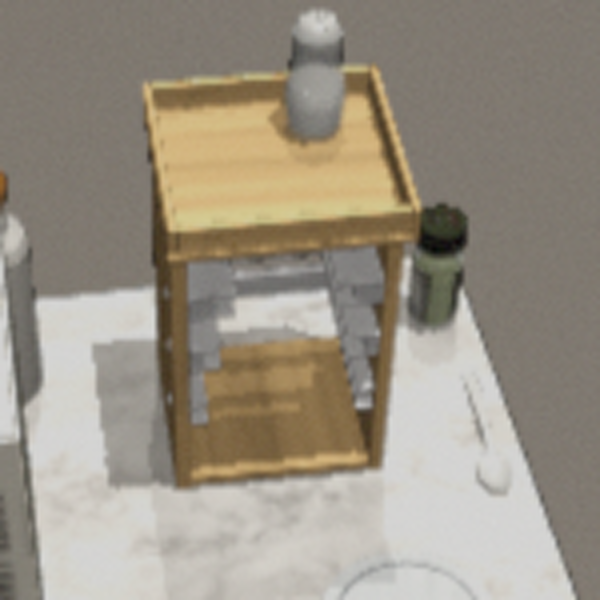

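```bash
cat > fit.py <<'E'
from h import *
from scipy.optimize import least_squares
np.set_printoptions(precision=4,suppress=True)
def world(q,P):
    c,s=np.cos(q[2]),np.sin(q[2]); P=np.array(P,float)
    return np.c_[q[0]+c*P[:,0]-s*P[:,1],q[1]+s*P[:,0]+c*P[:,1],P[:,2]]
top=[((160,70),(-.089,.08,.277)),((483,75),(.069,.08,.277)),((165,404),(-.089,-.08,.277)),((495,412),(.069,-.08,.277))]
side=[((172,235),(-.089,.08,.277)),((418,208),(-.089,-.08,.277)),((146,85),(.069,.08,.277)),((377,68),(.069,-.08,.277)),((180,488),(-.069,.08,0)),((384,467),(-.069,-.08,0))]
pt,ps=camera_params("top"),camera_params("side")
def res(q,full=False):
    a=proj(pt,world(q,[x[1] for x in top]))-(np.array([x[0] for x in top])/4+[330,190])
    b=proj(ps,world(q,[x[1] for x in side]))-(np.array([x[0] for x in side])/4+[220,80])
    return (a,b) if full else np.r_[a.ravel(),b.ravel()]
r=least_squares(res,[.51,-.24,-1.57])
print(r.x,np.degrees(r.x[2])); print(*res(r.x,True),sep="\n")
E
python3 fit.py
```

```text
[ 0.5149 -0.2447 -1.6018] -91.77694035287495
[[-0.4693  0.9146]
 [-0.7098  1.0271]
 [-0.5552 -0.1   ]
 [ 0.0247 -0.4353]]
[[-0.0705 -1.6783]
 [ 0.0173 -0.2195]
 [ 0.1045 -1.2727]
 [-0.9654 -1.5288]
 [-1.0224  0.5703]
 [-0.3347  0.8012]]
```

>>> move_arm --commands '[[1, [-406, -275, -75], 65], [1, [-406, -275, -75], 65], [1, [-406, -275, -75], 65], [1, [-406, -275, -75], 65], [1, [-406, -275, -75], 65], [1, [-406, -275, -75], 65], [1, [-406, -275, -75], 65], [1, [-406, -275, -75], 65], [1, [-406, -275, -75], 65], [1, [-406, -275, -75], 65], [1, [-406, -275, -75], 65], [1, [-406, -275, -75], 65], [1, [-406, -275, -75], 65], [1, [-406, -275, -75], 65], [1, [-406, -275, -75], 65], [1, [-406, -275, -75], 65]]'

```text
time_s: 1.48
position: [0.519, 0.1313, 0.3307]
tcp_rot: [-2.251, -2.19, 0.003]
wrist_force: [0.1, 1.5, -0.5]
gripper_width: 0.0856
```

Run:
```python
from h import *
np.set_printoptions(precision=4,suppress=True)
s=telemetry.observe(); print(s["time_s"],s["position"],s["joint_positions"],s["wrist_force"]); print(Rn.from_rotvec(s["tcp_rot"]).as_matrix())
snap("wrist","w1")
```

```text
1.4833 [0.519  0.1313 0.3307] [-0.4044  0.4803  0.1113  1.7444 -0.0646  0.9225 -0.294 ] [ 0.121   1.5078 -0.4715]
[[ 0.0275  0.9996 -0.002 ]
 [ 0.9996 -0.0275 -0.0005]
 [-0.0005 -0.002  -1.    ]]
```

View pics/w1.png

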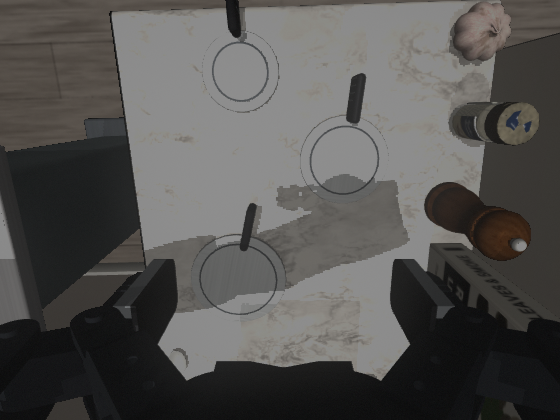

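```bash
cat > lids.py <<'E'
from h import *
from scipy.optimize import minimize
np.set_printoptions(precision=4,suppress=True)
def hull(p,q,r,z0):
    B=np.array([(x,y,z) for x in(-r-.045,-r) for y in(-.005,.005) for z in(0,.042)])
    c,s=np.cos(q[2]),np.sin(q[2])
    W=np.c_[q[0]+c*B[:,0]-s*B[:,1],q[1]+s*B[:,0]+c*B[:,1],B[:,2]+z0]
    return cv2.convexHull(proj(p,W).astype(np.float32))[:,0]
def fit(f,r,q0,z0=0.,out=None):
    d=np.load(f"pics/{f}.npz"); im=d["im"]; p={k:d[k] for k in("K","R","t")}
    g=cv2.cvtColor(im,cv2.COLOR_BGR2GRAY).astype(np.float32)
    S=4
    G=cv2.GaussianBlur(g,(0,0),1.0)
    gx=cv2.Sobel(G,cv2.CV_32F,1,0)/8; gy=cv2.Sobel(G,cv2.CV_32F,0,1)/8; M=np.hypot(gx,gy); M=np.minimum(M,12)
    h0=hull(p,q0,r,z0); x0,y0=h0.min(0)-25; x1,y1=h0.max(0)+25
    x0,y0=max(int(x0),0),max(int(y0),0); x1,y1=int(x1),int(y1)
    sub=cv2.resize(g[y0:y1,x0:x1],None,fx=S,fy=S,interpolation=cv2.INTER_LINEAR)
    dark=np.clip((65-sub)/25,0,1)
    th=np.linspace(0,2*np.pi,240,endpoint=False)
    def cost(q):
        h=hull(p,q,r,z0)
        m=np.zeros(sub.shape,np.uint8)
        cv2.fillConvexPoly(m,np.round(((h-[x0,y0]+.5)*S-.5)*16).astype(np.int32),255,cv2.LINE_AA,4)
        m=m/255.
        iou=(m*dark).sum()/np.maximum(m,dark).sum()
        a=th[np.abs((th-q[2]-np.pi+np.pi)%(2*np.pi)-np.pi)>.25]
        C=np.c_[q[0]+r*np.cos(a),q[1]+r*np.sin(a),np.full(len(a),z0+.006)]
        uv=proj(p,C).astype(np.float32)
        e=cv2.remap(M,uv[:,0:1],uv[:,1:2],cv2.INTER_LINEAR).mean()
        return -iou-0.10*e
    best=None
    for dx in(-.004,0,.004):
      for dy in(-.004,0,.004):
        s0=np.array(q0)+[dx,dy,0]
        sim=np.array([s0,s0+[.004,0,0],s0+[0,.004,0],s0+[0,0,.06]])
        o=minimize(cost,s0,method="Nelder-Mead",options=dict(initial_simplex=sim,xatol=1e-5,fatol=1e-5,maxiter=300))
        if best is None or o.fun<best.fun: best=o
    q=best.x
    if out:
        v=cv2.resize(im,None,fx=2,fy=2,interpolation=cv2.INTER_CUBIC) if False else im.copy()
        C=np.c_[q[0]+r*np.cos(th),q[1]+r*np.sin(th),np.full(240,z0+.006)]
        for u in proj(p,C): cv2.circle(v,tuple(int(i) for i in np.round(u)),0,(0,0,255),-1)
        cv2.polylines(v,[np.round(hull(p,q,r,z0)).astype(np.int32)],True,(0,255,0),1)
        a,b=int(max(min(hull(p,q,r,z0)[:,0].min(),proj(p,C)[:,0].min())-15,0)),int(max(min(hull(p,q,r,z0)[:,1].min(),proj(p,C)[:,1].min())-15,0))
        v=v[b:b+150,a:a+150]; cv2.imwrite(out,cv2.resize(v,None,fx=4,fy=4,interpolation=cv2.INTER_NEAREST))
    return q,best.fun
E
python3 - <<'E'
from lids import *
for n,r,q0 in [("L",.065,(.454,-.029,-1.77)),("M",.055,(.593,.129,-1.69)),("S",.045,(.470,.237,-1.56))]:
    print(n,*fit("w1",r,q0,0,f"pics/f_{n}.png"))
a=[cv2.imread(f"pics/f_{n}.png") for n in"LMS"]
h=min(x.shape[0] for x in a); cv2.imwrite("pics/f_all.png",cv2.resize(np.hstack([x[:h] for x in a]),(800,int(800*h/sum(x.shape[1] for x in a)))))
E
```

```text
L [ 0.4512 -0.0281 -1.8137] -1.1499539277312758
M [ 0.5925  0.1298 -1.6817] -0.8941599512633873
S [ 0.4713  0.2374 -1.5144] -1.2904430568579333
```

View pics/f_all.png

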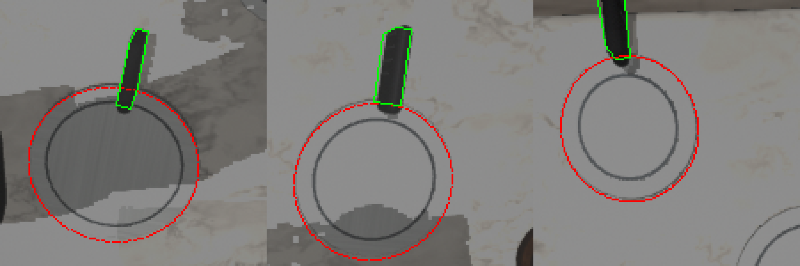

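>>> move_arm --commands '[[1, [-58, -41, 150], 12.3], [1, [-58, -41, 180], 12.3], [1, [-58, -41, 200], 12.3], [1, [-58, -41, 200], 12.3], [1, [-58, -41, 200], 12.3], [1, [-58, -41, 220], 12.3], [1, [-58, -41, 250], 12.3], [1, [-58, -41, 280], 12.3], [1, [-58, -41, 297], 12.3], [1, [-58, -41, 297], 12.3], [1, [-58, -41, 297], 12.3]]'

```text
time_s: 2.45
position: [0.4752, 0.0755, 0.0333]
tcp_rot: [-2.47, -1.938, 0.005]
wrist_force: [0.2, -0.4, 0.5]
gripper_width: 0.085
```

Run:
```python
from h import *
np.set_printoptions(precision=4,suppress=True)
s=telemetry.observe(); print(s["time_s"],s["position"],s["wrist_force"]); print(Rn.from_rotvec(s["tcp_rot"]).as_matrix())
snap("wrist","w2")
```

```text
2.45 [0.4752 0.0755 0.0333] [ 0.2125 -0.4399  0.5192]
[[ 0.2376  0.9714 -0.0037]
 [ 0.9714 -0.2376 -0.0003]
 [-0.0012 -0.0036 -1.    ]]
```

View pics/w2.png

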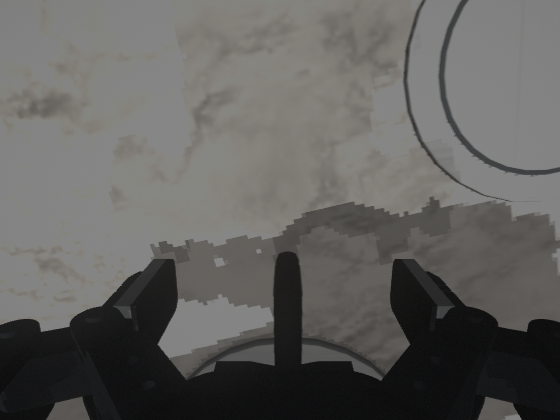

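Run:
```python
from h import *
np.set_printoptions(precision=4,suppress=True)
s=telemetry.observe(); R=Rn.from_rotvec(s["tcp_rot"]).as_matrix(); p=camera_params("wrist")
for z in(.042,): print(R.T@(ray(p,(287,254),z)-s["position"]))
```

```text
[ 0.0195  0.0008 -0.0078]
```

>>> move_arm --commands '[[0, [0, 0, 0], 0], [0, [0, 0, 0], 0], [0, [0, 0, 0], 0], [0, [0, 0, 0], 0], [0, [0, 0, 0], 0], [0, [0, 0, 0], 0], [0, [0, 0, 0], 0], [0, [0, 0, 0], 0]]' --grip_force 110

```text
time_s: 3.17
position: [0.4763, 0.0753, 0.0348]
tcp_rot: [-2.471, -1.939, 0.001]
wrist_force: [-0.1, -0.5, 6.0]
gripper_width: 0.0083
```

>>> move_arm --commands '[[1, [0, 0, 0], 0], [1, [0, 0, 0], 0], [1, [0, 0, 0], 0], [1, [0, 0, -40], 0], [1, [0, 0, -80], 0], [1, [-65, 51, -295], -12.2], [1, [-65, 51, -295], -12.2], [1, [-65, 51, -295], -12.2], [1, [-65, 51, -295], -12.2], [1, [-65, 51, -295], -12.2], [1, [-65, 51, -295], -12.2], [1, [-65, 51, -295], -12.2], [1, [-65, 51, -295], -12.2], [1, [-65, 51, -295], -12.2]]'

```text
time_s: 4.33
position: [0.5094, 0.0005, 0.3286]
tcp_rot: [-2.249, -2.19, 0.004]
wrist_force: [0.0, -0.2, -0.3]
gripper_width: 0.0856
```

Run:
```python
from h import *
np.set_printoptions(precision=4,suppress=True)
s=telemetry.observe(); print(s["time_s"],s["position"],s["wrist_force"]); print(Rn.from_rotvec(s["tcp_rot"]).as_matrix())
snap("wrist","w3")
im=cv2.imread("pics/w3.png")
cv2.imwrite("pics/w3z.png",cv2.resize(cv2.convertScaleAbs(im[180:380,150:415],alpha=1.6),None,fx=3,fy=3,interpolation=cv2.INTER_CUBIC))
```

```text
4.3333 [0.5094 0.0005 0.3286] [ 0.0345 -0.2435 -0.2546]
[[ 0.0266  0.9996 -0.0036]
 [ 0.9996 -0.0266  0.0002]
 [ 0.0001 -0.0036 -1.    ]]
```

View pics/w3.png

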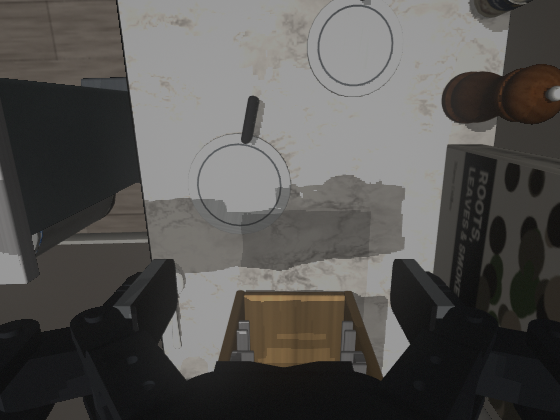

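View pics/w3z.png

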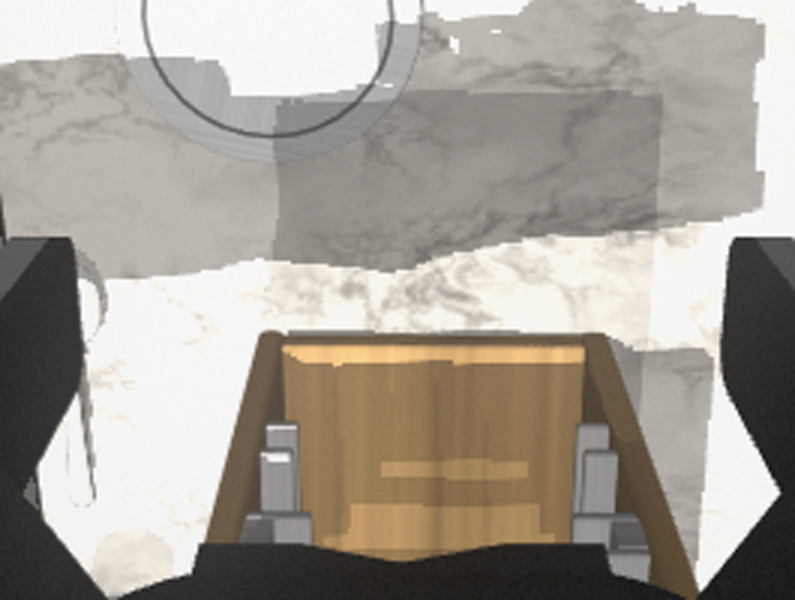

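Run:
```python
from h import *
np.set_printoptions(precision=4,suppress=True)
d=np.load("pics/w3.npz"); p={k:d[k] for k in("K","R","t")}
f=lambda u,v:(u/3+150-1/3,v/3+180-1/3)
for n,a,b,z in [("base",(260,335),(607,335),0),("L",(298,425),(577,425),.075),("Lt",(298,425),(577,425),.09),("M",(300,450),(583,450),.148),("S",(313,515),(572,515),.198),("Stop",(245,517),(648,520),.198),("floor",(283,347),(586,347),.01)]:
    A,B=ray(p,f(*a),z),ray(p,f(*b),z); print(n,A,B,"mid",(A+B)/2,"w",np.linalg.norm(A-B),"ang",np.degrees(np.arctan2(*(B-A)[1::-1])))
q=(.5149,-.2447,-1.6018)
c,s=np.cos(q[2]),np.sin(q[2])
for P in [(-.069,.08,0),(-.069,-.08,0),(-.069,.055,.075),(-.069,-.055,.075),(-.069,.055,.088),(-.069,.045,.13),(-.069,-.045,.13),(-.069,-.045,.148),(-.069,.035,.18),(-.069,-.035,.18)]:
    X=np.array([q[0]+c*P[0]-s*P[1],q[1]+s*P[0]+c*P[1],P[2]]); u=proj(p,X)[0]; print(P,(u-[150,180])*3+1)
```

```text
base [ 0.4381 -0.1766  0.    ] [ 0.598  -0.1806  0.    ] mid [ 0.518  -0.1786  0.    ] w 0.1599364919525359 ang -1.4290724374565396
L [ 0.4629 -0.1753  0.075 ] [ 0.5725 -0.178   0.075 ] mid [ 0.5177 -0.1766  0.075 ] w 0.10965333869754086 ang -1.4101887124834862
Lt [ 0.4649 -0.1655  0.09  ] [ 0.5701 -0.1681  0.09  ] mid [ 0.5175 -0.1668  0.09  ] w 0.10522611390053975 ang -1.4101887124835042
M [ 0.4726 -0.1367  0.148 ] [ 0.5625 -0.1389  0.148 ] mid [ 0.5176 -0.1378  0.148 ] w 0.089990058155564 ang -1.4047753358783732
S [ 0.4815 -0.1228  0.198 ] [ 0.5513 -0.1244  0.198 ] mid [ 0.5164 -0.1236  0.198 ] w 0.06982644868481895 ang -1.3903414919332815
Stop [ 0.4631 -0.1229  0.198 ] [ 0.5718 -0.1265  0.198 ] mid [ 0.5175 -0.1247  0.198 ] w 0.10876600876922382 ang -1.887116426117101
floor [ 0.4498 -0.1774  0.01  ] [ 0.5867 -0.1809  0.01  ] mid [ 0.5182 -0.1791  0.01  ] w 0.13697102159477426 ang -1.4266077457492545
(-0.069, 0.08, 0) [604.9698 330.3414]
(-0.069, -0.08, 0) [257.3304 328.4444]
(-0.069, 0.055, 0.075) [575.6619 423.8095]
(-0.069, -0.055, 0.075) [295.6473 422.2357]
(-0.069, 0.055, 0.088) [580.9028 443.4354]
(-0.069, 0.045, 0.13) [571.1375 515.8032]
(-0.069, -0.045, 0.13) [309.0543 514.288 ]
(-0.069, -0.045, 0.148) [304.325  550.3969]
(-0.069, 0.035, 0.18) [562.6768 625.8542]
(-0.069, -0.035, 0.18) [328.1413 624.4531]
```

>>> move_arm --commands '[[1, [74, -35, 150], 12.2], [1, [74, -35, 180], 12.2], [1, [74, -35, 200], 12.2], [1, [74, -35, 220], 12.2], [1, [74, -35, 230], 12.2], [1, [74, -35, 260], 12.2], [1, [74, -35, 294], 12.2], [1, [74, -35, 294], 12.2], [1, [74, -35, 294], 12.2], [1, [74, -35, 294], 12.2], [0, [74, -35, 294], 12.2], [0, [74, -35, 294], 12.2], [0, [74, -35, 294], 12.2], [0, [74, -35, 294], 12.2], [0, [74, -35, 294], 12.2], [0, [74, -35, 294], 12.2], [0, [74, -35, 294], 12.2]]' --grip_force 110

```text
time_s: 5.8
position: [0.4754, 0.0757, 0.0351]
tcp_rot: [-2.468, -1.94, 0.003]
wrist_force: [-0.9, -0.1, 5.7]
gripper_width: 0.0084
```

```bash
cat > plan.py <<'E'
from h import *
import sys
np.set_printoptions(precision=1,suppress=True)
# usage: plan.py x y z angdeg  -> tool shifts
def plan(x,y,z,ang):
    s=telemetry.observe(); R=Rn.from_rotvec(s["tcp_rot"]).as_matrix()
    a=np.degrees(np.arctan2(R[1,0],R[0,0])); 
    print("t",round(s["time_s"],2),"pos mm",s["position"]*1000,"ang",round(a,2),"F",s["wrist_force"],"w",round(s["gripper_width"]*1000,1))
    print("tilt mrad",R[:2,2]*1000)
    print("shift",R.T@(np.array([x,y,z])-s["position"])*1000,"turn",round(a-ang,2))
# rack: front-plane centre & dir
F=np.array([.5178,-.1774]); X=np.array([-.0246,-.9997])
def rk(depth): return F+X*depth   # world xy of rack point, depth behind front plane
if __name__=="__main__":
    plan(*map(float,sys.argv[1:5]))
E
python3 - <<'E'
from plan import *
# L: tcp is 108mm from lid centre along grip (fin end at 110+2... tcp radius ~108)
for s in (.150,.03): print(rk(-(.112+s-.002)+.069-.069+.0))
p=rk(-.043-.130); print(p)
plan(p[0],p[1],.035+.079,88.6)
E
```

```text
[0.5 0.1]
[ 0.5 -0. ]
[ 0.5 -0. ]
t 5.8 pos mm [475.4  75.7  35.1] ang 76.33 F [-0.9 -0.1  5.7] w 8.4
tilt mrad [-3.   0.4]
shift [-66.9  64.  -79.1] turn -12.27
```

Run:
```python
from plan import *
p=rk(-.190); print(p*1000); plan(p[0],p[1],.1136,88.6)
```

```text
[522.5  12.5]
t 5.8 pos mm [475.4  75.7  35.1] ang 76.33 F [-0.9 -0.1  5.7] w 8.4
tilt mrad [-3.   0.4]
shift [-50.3  60.4 -78.6] turn -12.27
```

>>> move_arm --commands '[[0, [0, 0, -20], 0], [0, [0, 0, -40], 0], [0, [0, 0, -60], 0], [0, [0, 0, -79], 0], [0, [-25, 30, -79], -6], [0, [-50, 60, -79], -12.3], [0, [-50, 60, -79], -12.3], [0, [-50, 60, -79], -12.3], [0, [-50, 60, -79], -12.3], [0, [-50, 60, -79], -12.3]]'

```text
time_s: 6.63
position: [0.521, 0.0142, 0.1137]
tcp_rot: [-2.244, -2.193, 0.004]
wrist_force: [0.1, 0.2, -1.5]
gripper_width: 0.0083
```

Run:
```python
from plan import *
p=rk(-.190); plan(p[0],p[1],.1136,88.6)
snap("wrist","w4"); snap("side","s4",(220,80,400,270),4)
```

```text
t 6.63 pos mm [521.   14.2 113.7] ang 88.69 F [ 0.1  0.2 -1.5] w 8.3
tilt mrad [-4.8  1.3]
shift [-1.6  1.5  0. ] turn 0.09
```

View pics/w4.png

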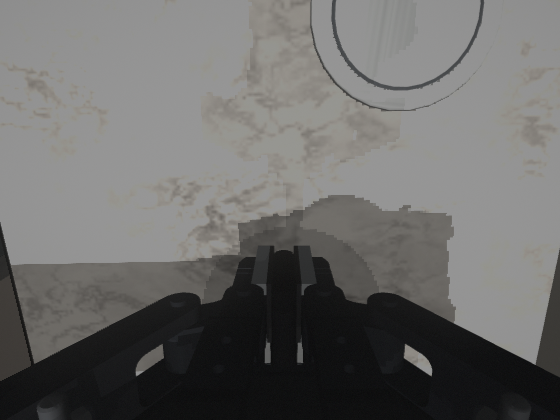

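View pics/s4.png

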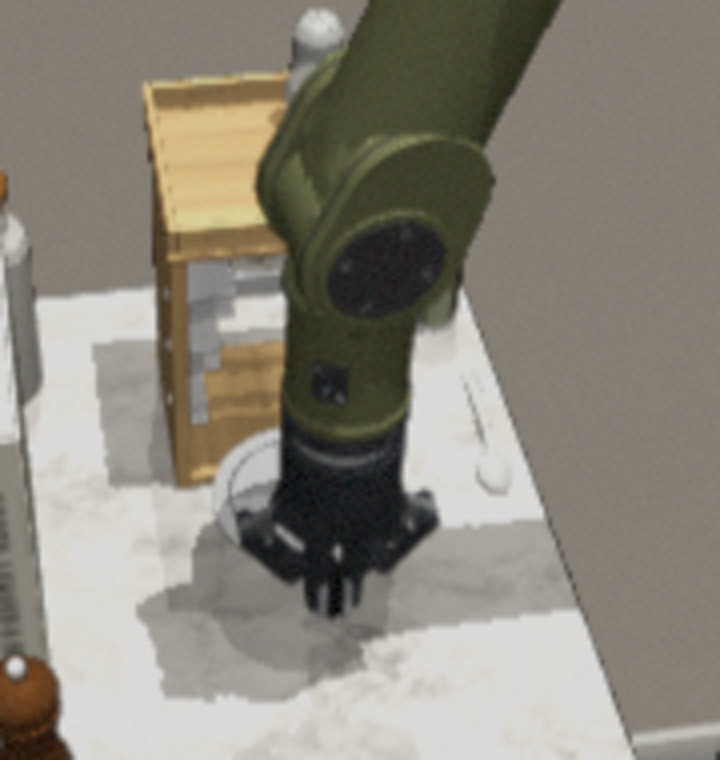

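Run:
```python
from plan import *
s=telemetry.observe(); R=Rn.from_rotvec(s["tcp_rot"]).as_matrix(); pos=s["position"]
th=np.linspace(0,2*np.pi,200)
d=np.load("pics/s4.npz"); p={k:d[k] for k in("K","R","t")}; im=cv2.resize(d["im"][80:270,220:400],None,fx=4,fy=4,interpolation=cv2.INTER_CUBIC)
for droop,col in((0,(0,0,255)),(.05,(0,255,0))):
    c=pos-R[:,0]*.108; 
    P=np.array([c+.065*(np.cos(a)*R[:,0]+np.sin(a)*R[:,1]) for a in th]); 
    dist=.108-.065*np.cos(th); P[:,2]=.0786+.006-droop*dist
    for u in proj(p,P): cv2.circle(im,tuple(np.int32((u-[220,80]+.5)*4)),1,col,-1)
cv2.imwrite("pics/s4o.png",im)
```

```text
(no output)
```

View pics/s4o.png

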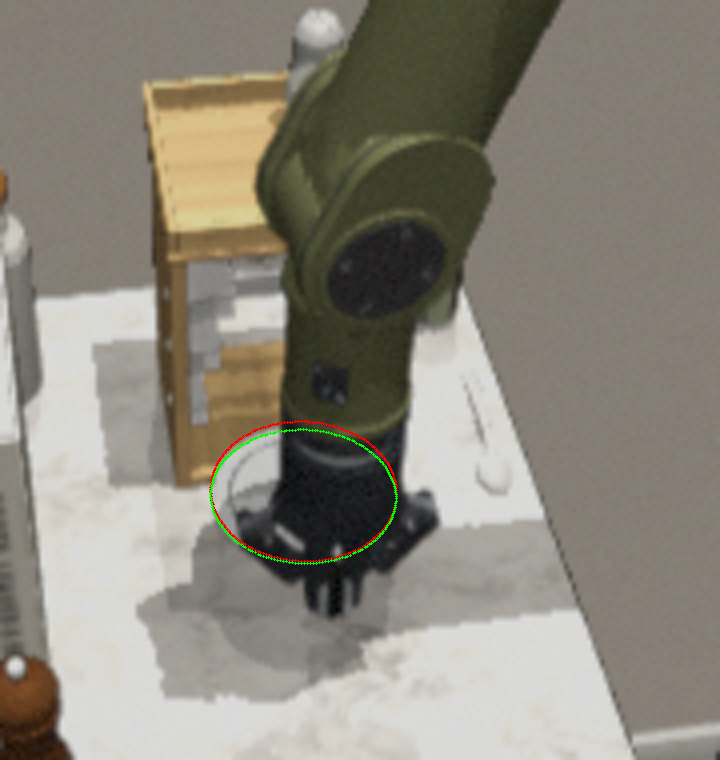

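>>> move_arm --commands '[[0, [0, 1.5, -1.5], 0.1], [0, [-8, 1.5, -1.5], 0.1], [0, [-16, 1.5, -1.5], 0.1], [0, [-24, 1.5, -1.5], 0.1], [0, [-32, 1.5, -1.5], 0.1], [0, [-40, 1.5, -1.5], 0.1], [0, [-45, 1.5, -1.5], 0.1], [0, [-45, 1.5, -1.5], 0.1]]'

```text
time_s: 7.4
position: [0.5215, -0.0329, 0.1152]
tcp_rot: [-2.249, -2.189, 0.005]
wrist_force: [0.4, -0.5, -0.9]
gripper_width: 0.008
```

Run:
```python
from plan import *
p=rk(-.071); plan(p[0],p[1],.1145,88.6)
snap("side","s5",(220,80,400,270),4); snap("top","t5",(300,180,480,330),4)
```

```text
t 7.4 pos mm [521.5 -32.9 115.2] ang 88.47 F [ 0.4 -0.5 -0.9] w 8.0
tilt mrad [-4.5  0. ]
shift [-73.5  -0.    0.7] turn -0.13
```

View pics/s5.png

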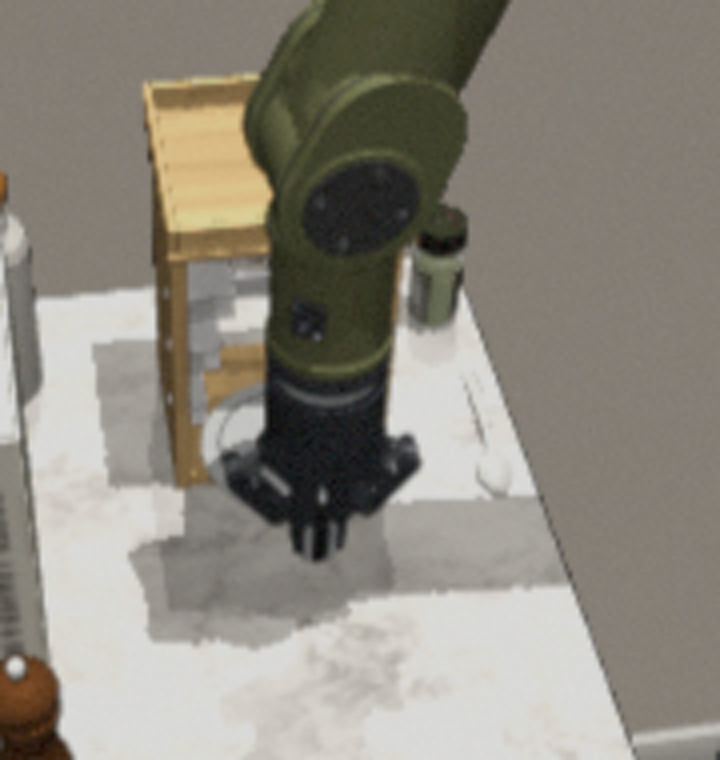

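View pics/t5.png

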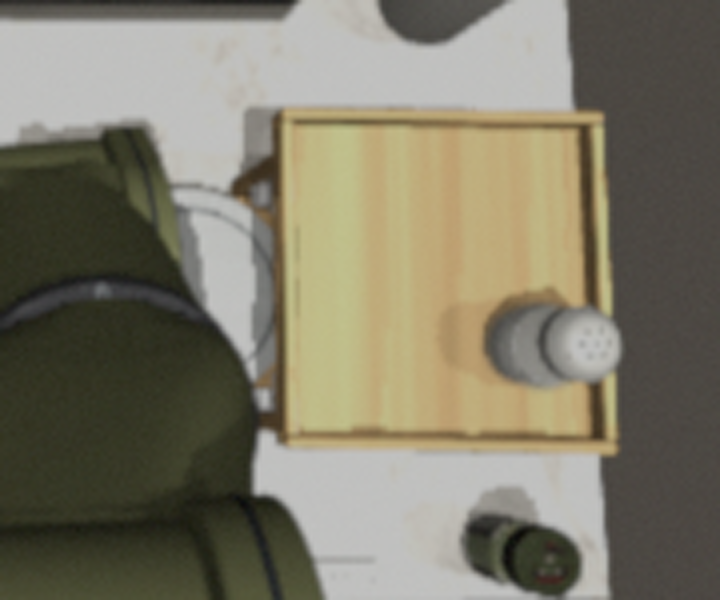

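>>> move_arm --commands '[[0, [-8, 0, 0], -0.1], [0, [-16, 0, 0], -0.1], [0, [-24, 0, 0], -0.1], [0, [-32, 0, 0], -0.1], [0, [-40, 0, 0], -0.1], [0, [-45, 0, 0], -0.1], [0, [-45, 0, 0], -0.1]]'

```text
time_s: 8.08
position: [0.5204, -0.078, 0.1151]
tcp_rot: [-2.247, -2.191, 0.005]
wrist_force: [0.5, -0.5, -1.5]
gripper_width: 0.0081
```

Run:
```python
from plan import *
p=rk(-.071); plan(p[0],p[1],.1145,88.6)
snap("side","s6",(220,80,400,270),4); snap("top","t6",(300,180,480,330),4)
```

```text
t 8.08 pos mm [520.4 -78.  115.1] ang 88.55 F [ 0.5 -0.5 -1.5] w 8.1
tilt mrad [-4.5  0.3]
shift [-28.5  -0.1   0.6] turn -0.05
```

View pics/s6.png

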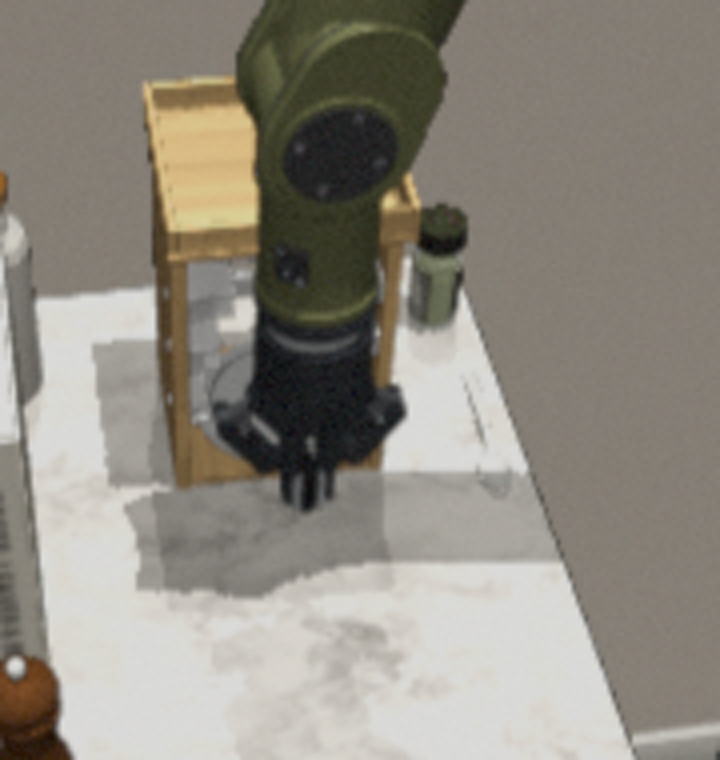

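View pics/t6.png

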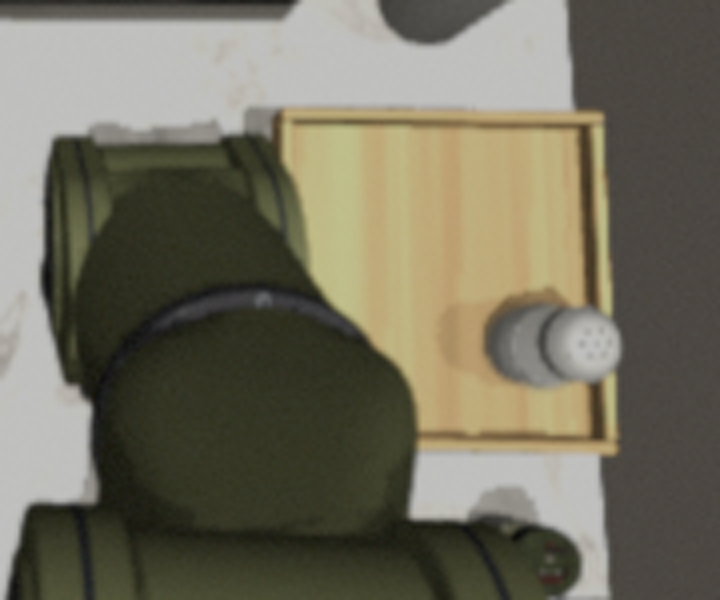

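>>> move_arm --commands '[[0, [-8, 0, 0], 0], [0, [-16, 0, 0], 0], [0, [-25, 0, 0], 0], [0, [-25, 0, 0], 0], [0, [-25, 0, 3], 0], [0, [-25, 0, 3], 0], [0.5, [-25, 0, 3], 0], [1, [-25, 0, 3], 0], [1, [-25, 0, 3], 0], [1, [-25, 0, 3], 0], [1, [-25, 0, 3], 0]]'

```text
time_s: 9.1
position: [0.5201, -0.1007, 0.1122]
tcp_rot: [-2.244, -2.193, 0.003]
wrist_force: [0.5, 0.1, 0.3]
gripper_width: 0.0684
```

Run:
```python
from plan import *
p=rk(-.071); plan(p[0],p[1],.1145,88.6); print(telemetry.observe()["joint_positions"]*100)
snap("wrist","w7");
```

```text
t 9.1 pos mm [ 520.1 -100.7  112.2] ang 88.7 F [0.5 0.1 0.3] w 68.4
tilt mrad [-4.   1.7]
shift [-5.7 -0.5 -2.3] turn 0.1
[ 13.   79.5  -4.1 196.8   7.5  38.4   0.9]
```

View pics/w7.png

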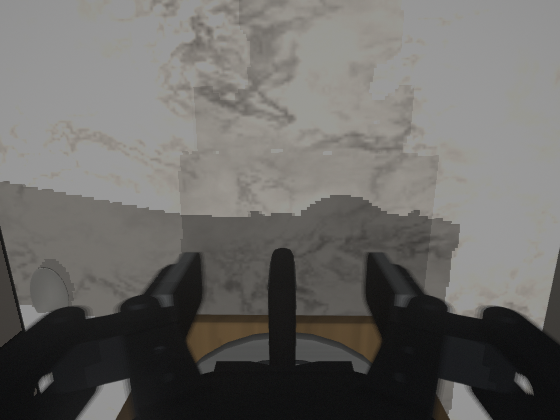

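>>> move_arm --commands '[[1, [30, 0, 0], 0], [1, [60, 0, 0], 0], [1, [80, 0, 6], -7], [1, [80, 0, 6], -90], [1, [80, 0, 6], -90], [1, [80, 0, 6], -90], [1, [80, 0, 6], -90], [1, [80, 0, 6], -90], [1, [80, 0, 6], -90], [1, [80, 0, 6], -90], [1, [80, 0, 6], -90], [1, [80, 0, 6], -90], [1, [80, 0, 6], -90], [1, [80, 0, 6], -90], [1, [80, 0, 6], -90], [1, [80, 0, 6], -90], [1, [80, 0, 6], -90]]'

```text
time_s: 10.57
position: [0.5219, -0.0209, 0.1063]
tcp_rot: [-0.04, -3.137, -0.003]
wrist_force: [-0.4, -0.2, 0.5]
gripper_width: 0.0857
```

Run:
```python
from plan import *
p=rk(-.100); plan(p[0],p[1],.106,178.6)
snap("wrist","w8"); snap("side","s8",(200,80,400,270),4)
```

```text
t 10.57 pos mm [521.9 -20.9 106.3] ang 178.55 F [-0.4 -0.2  0.5] w 85.7
tilt mrad [-4.2  1.8]
shift [  0.2 -56.5   0.2] turn -0.05
```

View pics/w8.png

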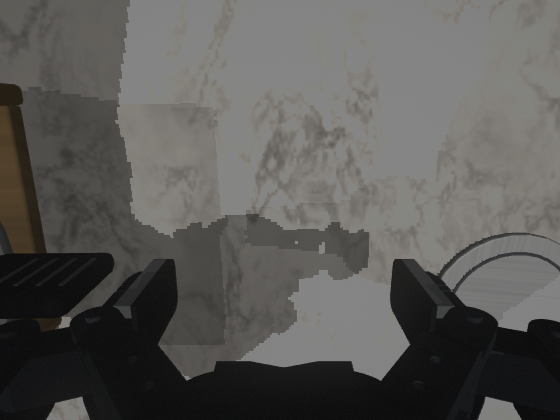

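View pics/s8.png

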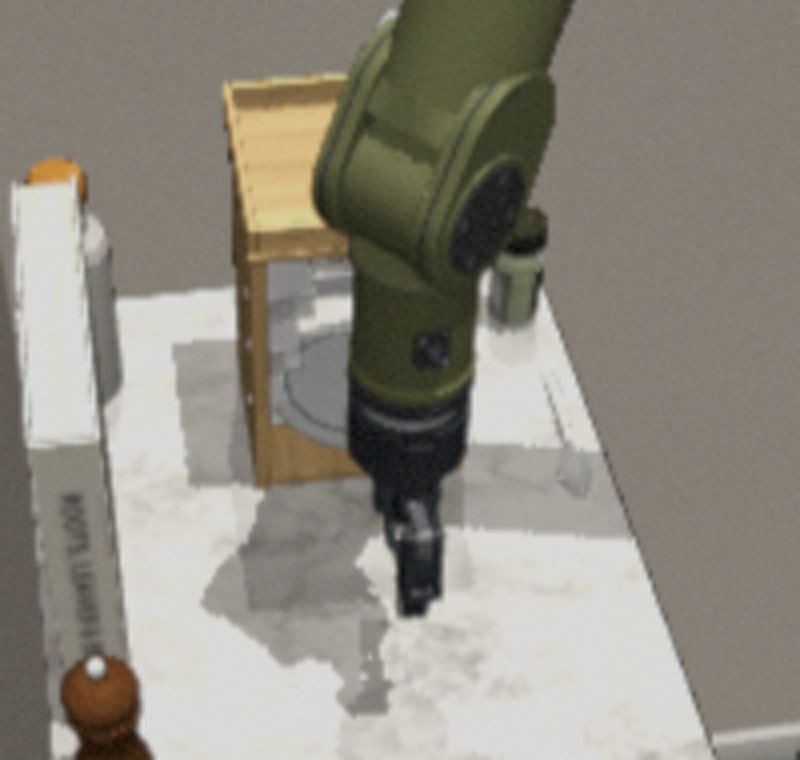

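>>> move_arm --commands '[[1, [0, -8, 0], 0], [1, [0, -16, 0], 0], [1, [0, -22, 0], 0], [1, [0, -27, 0], 0], [1, [0, -32, 0], 0], [1, [0, -37, 0], 0], [1, [0, -42, 0], 0], [1, [0, -46, 0], 0]]'

```text
time_s: 11.33
position: [0.5208, -0.0674, 0.1062]
tcp_rot: [-0.039, -3.137, -0.002]
wrist_force: [0.3, 0.7, 1.1]
gripper_width: 0.0856
```

Run:
```python
from plan import *
p=rk(-.100); plan(p[0],p[1],.106,178.6)
snap("wrist","w9"); snap("side","s9",(200,80,400,270),4)
```

```text
t 11.33 pos mm [520.8 -67.4 106.2] ang 178.57 F [0.3 0.7 1.1] w 85.6
tilt mrad [-4.1  1.5]
shift [  0.2 -10.    0.2] turn -0.03
```

View pics/w9.png

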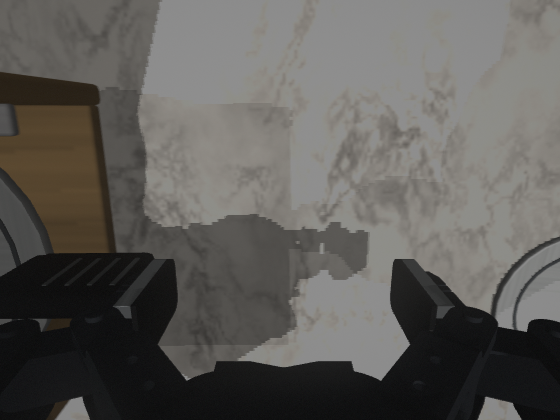

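View pics/s9.png

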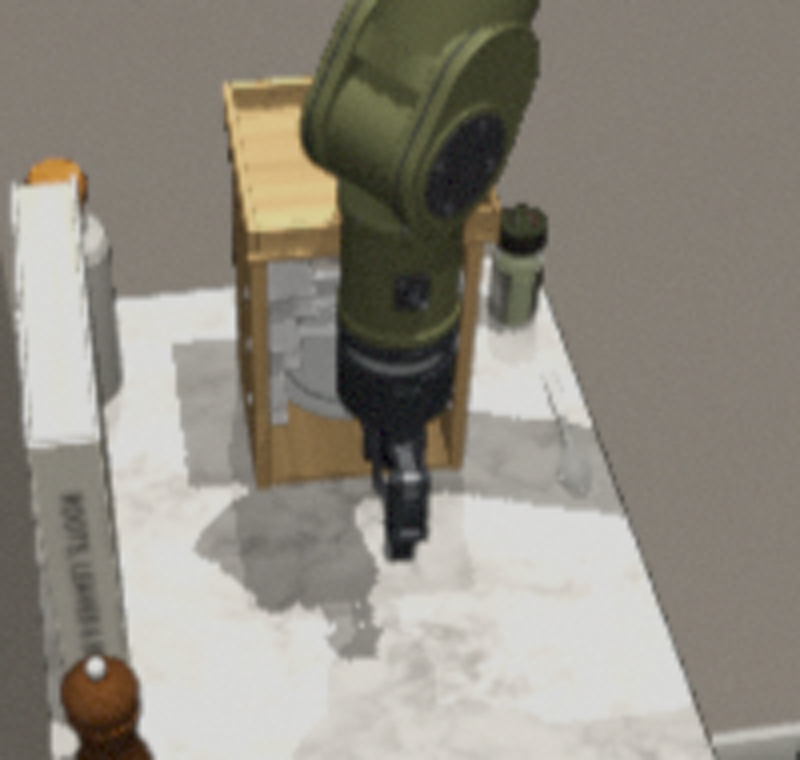

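>>> move_arm --commands '[[1, [0, -1.5, 0], 0], [1, [0, -3, 0], 0]]'

```text
time_s: 11.6
position: [0.5204, -0.0711, 0.1061]
tcp_rot: [-0.041, -3.137, -0.001]
wrist_force: [-0.5, 1.5, -0.0]
gripper_width: 0.0857
```

>>> move_arm --commands '[[1, [0, -1.5, 0], 0], [1, [0, -2, 0], 0]]'

```text
time_s: 11.77
position: [0.5204, -0.0731, 0.1061]
tcp_rot: [-0.041, -3.137, -0.001]
wrist_force: [0.0, 0.5, -0.1]
gripper_width: 0.0854
```

>>> move_arm --commands '[[1, [0, -1, 0], 0], [1, [0, -2, 0], 0]]'

```text
time_s: 11.93
position: [0.5204, -0.0749, 0.1061]
tcp_rot: [-0.04, -3.137, -0.001]
wrist_force: [0.1, 1.4, -0.0]
gripper_width: 0.0855
```

>>> move_arm --commands '[[1, [0, -1, 0], 0], [1, [0, -2, 0], 0]]'

```text
time_s: 12.1
position: [0.5204, -0.0765, 0.1062]
tcp_rot: [-0.04, -3.137, -0.003]
wrist_force: [-0.3, 2.5, 0.9]
gripper_width: 0.0856
```

Run:
```python
from plan import *
p=rk(-.100); plan(p[0],p[1],.106,178.6)
snap("wrist","w10"); snap("side","s10",(200,80,400,270),4)
```

```text
t 12.1 pos mm [520.4 -76.5 106.2] ang 178.55 F [-0.3  2.5  0.9] w 85.6
tilt mrad [-4.2  1.7]
shift [ 0.1 -0.9  0.2] turn -0.05
```

View pics/w10.png

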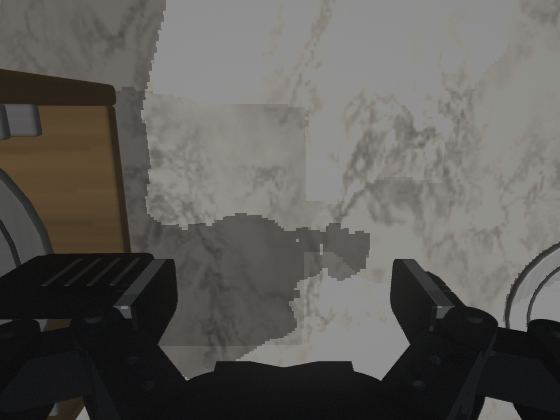

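Run:
```python
from plan import *
from scipy.optimize import least_squares
im=cv2.imread("pics/w10.png"); cv2.imwrite("pics/w10z.png",cv2.resize(cv2.convertScaleAbs(im[60:320,0:180],alpha=2),None,fx=3,fy=3,interpolation=cv2.INTER_CUBIC)[:600])
```

```text
(no output)
```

View pics/w10z.png

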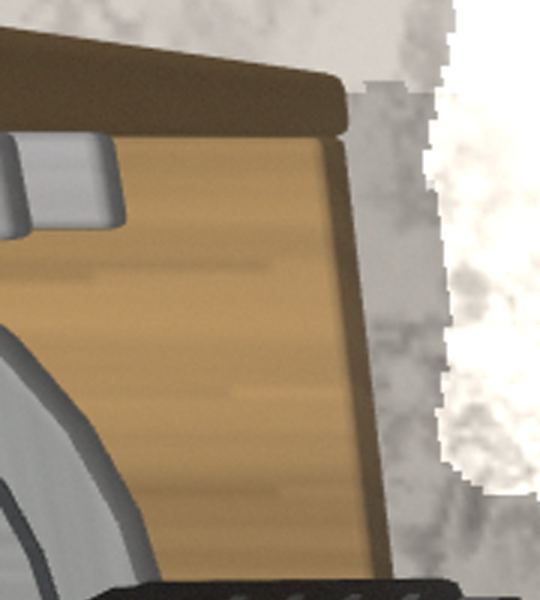

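Run:
```python
from plan import *
from scipy.optimize import least_squares
d=np.load("pics/w10.npz"); p={k:d[k] for k in("K","R","t")}
def ctr(pts,z,r):
    W=np.array([ray(p,(u/3-1/3,v/3+60-1/3),z)[:2] for u,v in pts])
    # constrain lateral to rack line through x
    o=least_squares(lambda q:np.hypot(*(W-q).T)-r,[.517,-.24]); return W,o.x,o.fun
for pts,z in [([(0,322),(85,415),(140,510),(160,575)],.075),([(10,352),(60,425),(110,505),(135,580)],.081)]:
    W,c,f=ctr(pts,z,.065); dep=(c-F)@X; lat=(c-F)@np.array([-X[1],X[0]]); print(c*1000,"depth",dep*1000,"lat",lat*1000,f*1000)
for u,v,z in [(122,225,.075),(122,225,.070),(122,225,.093),(385,570,0),(340,140,0)]:
    w=ray(p,(u/3-1/3,v/3+60-1/3),z)[:2]; print(z,(w-F)@X*1000,(w-F)@np.array([-X[1],X[0]])*1000)
```

```text
[ 516.7 -243.6] depth 66.2494845544636 lat 0.5424440836027782 [-0.1  0.1  0.2 -0.2]
[ 513.9 -243.5] depth 66.14338402215927 lat -2.2298851971054865 [ 0.3 -0.5  0.2  0. ]
0.075 -1.7234982989868415 -55.77359771019344
0.07 1.6014616206955918 -55.43248968791993
0.093 -13.693354009843617 -57.00158659037789
0 2.773769040766874 25.26286768225343
0 1.377911097833561 -67.45162105040922
```

>>> move_arm --commands '[[1, [0, -1, 0], 0], [1, [0, -2, 0], 0]]'

```text
time_s: 12.37
position: [0.5207, -0.0768, 0.1063]
tcp_rot: [-0.037, -3.138, -0.007]
wrist_force: [-0.7, 8.0, 1.9]
gripper_width: 0.0855
```

Run:
```python
from plan import *
p=camera_params("top")
for n,uv in [("mill",(262,183)),("jar",(222,174)),("garlic",(188,175))]: print(n,ray(p,uv,0.02)*1000)
d=np.load("pics/w1.npz"); p={k:d[k] for k in("K","R","t")}
for n,uv in [("mill",(445,203)),("jar",(468,124)),("garlic",(465,35))]: print(n,ray(p,uv,0.01)*1000)
plan(.6031,.2252,.2,83.65)
```

```text
mill [711.5  69.7  20. ]
jar [737.6 176.2  20. ]
garlic [736.3 267.   20. ]
mill [721.4  75.2  10. ]
jar [740.  172.5  10. ]
garlic [726.2 270.6  10. ]
t 12.37 pos mm [520.7 -76.8 106.3] ang 178.64 F [-0.7  8.   1.9] w 85.5
tilt mrad [-3.4  4.2]
shift [-74.9 304.2 -92.7] turn 94.99
```

>>> move_arm --commands '[[1, [0, 30, 0], 0], [1, [0, 60, -20], 0], [1, [-30, 100, -60], 7], [1, [-75, 304, -93], 95], [1, [-75, 304, -93], 95], [1, [-75, 304, -93], 95], [1, [-75, 304, -93], 95], [1, [-75, 304, -93], 95], [1, [-75, 304, -93], 95], [1, [-75, 304, -93], 95], [1, [-75, 304, -93], 95], [1, [-75, 304, -93], 95], [1, [-75, 304, -93], 95], [1, [-75, 304, -93], 95], [1, [-75, 304, -93], 95], [1, [-75, 304, -93], 95], [1, [-75, 304, -93], 95], [1, [-75, 304, -93], 95], [1, [-75, 304, -93], 95]]'

```text
time_s: 13.95
position: [0.6032, 0.2245, 0.2002]
tcp_rot: [-2.337, -2.092, 0.0]
wrist_force: [-0.4, 0.6, -1.0]
gripper_width: 0.0854
```

Run:
```python
from plan import *
from lids import fit
np.set_printoptions(precision=4,suppress=True)
plan(.6031,.2252,.035,83.65)
snap("wrist","w11")
print(fit("w11",.055,(.5925,.1298,-1.6817),0,"pics/f11.png"))
```

```text
t 13.95 pos mm [603.1959 224.4922 200.2167] ang 83.68 F [-0.431   0.621  -1.0007] w 85.4
tilt mrad [-3.6514  3.6582]
shift [  0.1586   0.4929 165.2175] turn 0.03
(array([ 0.5931,  0.1304, -1.6907]), np.float64(-1.2019705627884236))
```

View pics/w11.png

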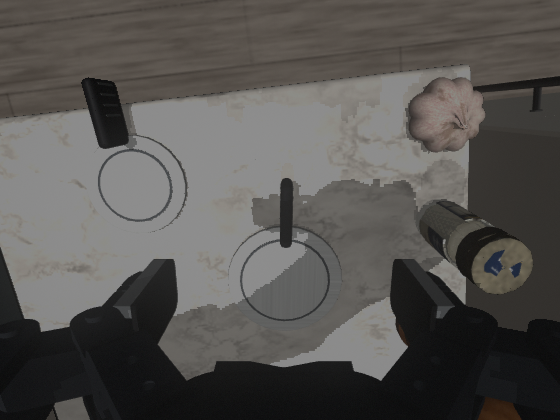

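View pics/f11.png

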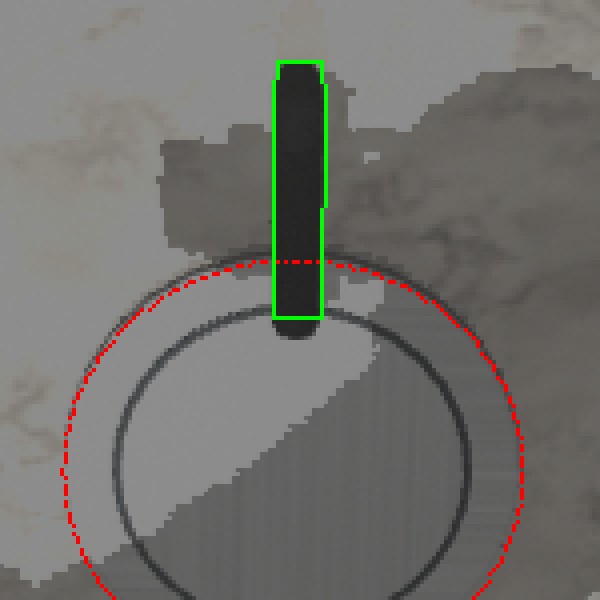

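>>> move_arm --commands '[[1, [2, 0, 35], 0.3], [1, [2, 0, 75], 0.3], [1, [2, 0, 110], 0.3], [1, [2, 0, 140], 0.3], [1, [2, 0, 165], 0.3], [1, [2, 0, 165], 0.3], [1, [2, 0, 165], 0.3], [0, [2, 0, 165], 0.3], [0, [2, 0, 165], 0.3], [0, [2, 0, 165], 0.3], [0, [2, 0, 165], 0.3], [0, [2, 0, 165], 0.3], [0, [2, 0, 165], 0.3], [0, [2, 0, 165], 0.3]]'

```text
time_s: 15.17
position: [0.6035, 0.2275, 0.0361]
tcp_rot: [-2.342, -2.086, -0.002]
wrist_force: [-0.4, 0.1, 5.1]
gripper_width: 0.0081
```

Run:
```python
from plan import *
p=rk(-.175); plan(p[0],p[1],.035+.1355,88.6)
snap("wrist","w12")
s=telemetry.observe(); R=Rn.from_rotvec(s["tcp_rot"]).as_matrix(); p=camera_params("wrist")
for r in(245,250,255,260,265): print(r,(R.T@(ray(p,(285,r),0)-s["position"]))[0]*1000,(R.T@(ray(p,(285,r),.042)-s["position"]))[0]*1000)
```

```text
t 15.17 pos mm [603.5 227.5  36.1] ang 83.38 F [-0.4  0.1  5.1] w 8.1
tilt mrad [-2.   4.5]
shift [-237.2  -54.7 -135.3] turn -5.22
245 5.384287767823651 21.994214416064892
250 2.921718997782859 20.202035054567393
255 0.4401253561969093 18.3960099956205
260 -2.0607144802680595 16.575978167129055
265 -4.581025281291138 14.741775988857311
```

View pics/w12.png

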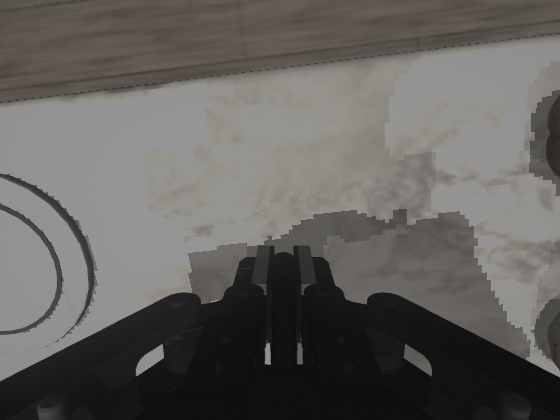

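Run:
```python
from plan import *
p=rk(-.175); print(p); plan(p[0],p[1],.171,88.6)
```

```text
[ 0.5 -0. ]
t 15.22 pos mm [603.5 227.5  36.1] ang 83.38 F [0.  0.2 5.2] w 8.4
tilt mrad [-2.   4.5]
shift [-237.3  -54.7 -135.8] turn -5.22
```

>>> move_arm --commands '[[0, [0, 0, -20], 0], [0, [0, 0, -45], 0], [0, [0, 0, -75], 0], [0, [-10, -3, -105], 0], [0, [-35, -9, -136], -1], [0, [-70, -18, -136], -2], [0, [-105, -27, -136], -3], [0, [-140, -36, -136], -4], [0, [-175, -45, -136], -5.2], [0, [-210, -50, -136], -5.2], [0, [-230, -54, -136], -5.2], [0, [-237, -54.7, -136], -5.2], [0, [-237, -54.7, -136], -5.2], [0, [-237, -54.7, -136], -5.2]]'

```text
time_s: 16.38
position: [0.5227, -0.001, 0.1712]
tcp_rot: [-2.244, -2.191, -0.005]
wrist_force: [0.8, 0.3, 0.4]
gripper_width: 0.008
```

Run:
```python
from plan import *
p=rk(-.074); plan(p[0],p[1],.171,88.6)
s=telemetry.observe(); R=Rn.from_rotvec(s["tcp_rot"]).as_matrix(); pos=s["position"]
snap("side","s13")
th=np.linspace(0,2*np.pi,200)
d=np.load("pics/s13.npz"); p={k:d[k] for k in("K","R","t")}; im=cv2.resize(d["im"][80:270,220:400],None,fx=4,fy=4,interpolation=cv2.INTER_CUBIC)
for droop,col in((0,(0,0,255)),(.05,(0,255,0))):
    c=pos-R[:,0]*.0975
    P=np.array([c+.055*(np.cos(a)*R[:,0]+np.sin(a)*R[:,1]) for a in th]); 
    dist=.0975-.055*np.cos(th); P[:,2]=pos[2]-.0361+.006-droop*dist
    for u in proj(p,P): cv2.circle(im,tuple(np.int32((u-[220,80]+.5)*4)),0,col,-1)
cv2.imwrite("pics/s13o.png",im)
```

```text
t 16.38 pos mm [522.7  -1.  171.2] ang 88.62 F [0.8 0.3 0.4] w 8.0
tilt mrad [-1.3  5.9]
shift [-102.5   -0.6   -0.4] turn 0.02
```

View pics/s13o.png

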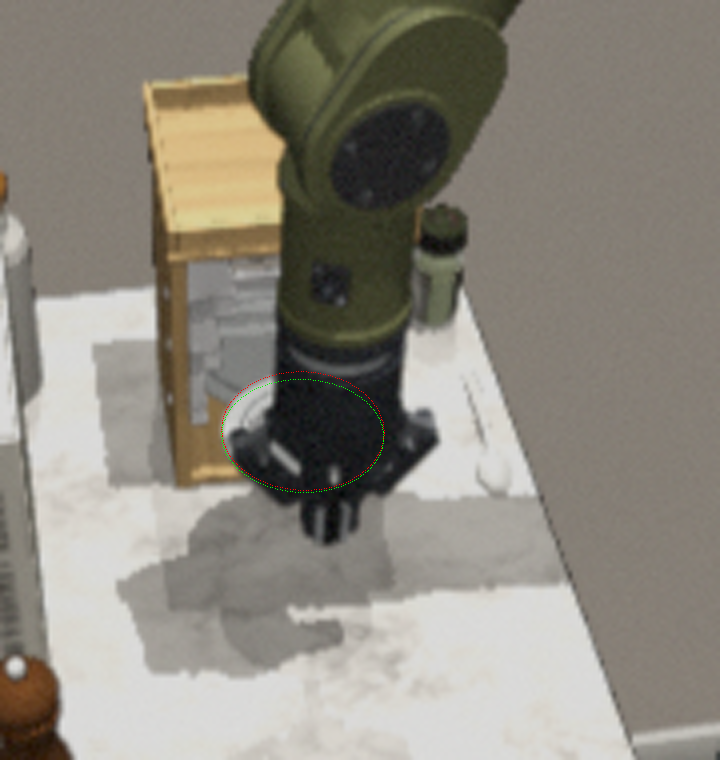

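>>> move_arm --commands '[[0, [-8, -0.6, 0], 0], [0, [-16, -0.6, 0], 0], [0, [-24, -0.6, 0], 0], [0, [-32, -0.6, 0], 0], [0, [-40, -0.6, 0], 0], [0, [-48, -0.6, 0], 0], [0, [-48, -0.6, 0], 0]]'

```text
time_s: 17.02
position: [0.521, -0.0509, 0.1709]
tcp_rot: [-2.247, -2.189, -0.004]
wrist_force: [-0.2, -0.8, -0.5]
gripper_width: 0.0081
```

Run:
```python
from plan import *
p=rk(-.074); plan(p[0],p[1],.171,88.6)
snap("side","s14",(220,80,400,270),4)
```

```text
t 17.02 pos mm [521.  -50.9 170.9] ang 88.51 F [-0.2 -0.8 -0.5] w 8.1
tilt mrad [-1.3  4.7]
shift [-52.6  -0.   -0.4] turn -0.09
```

View pics/s14.png

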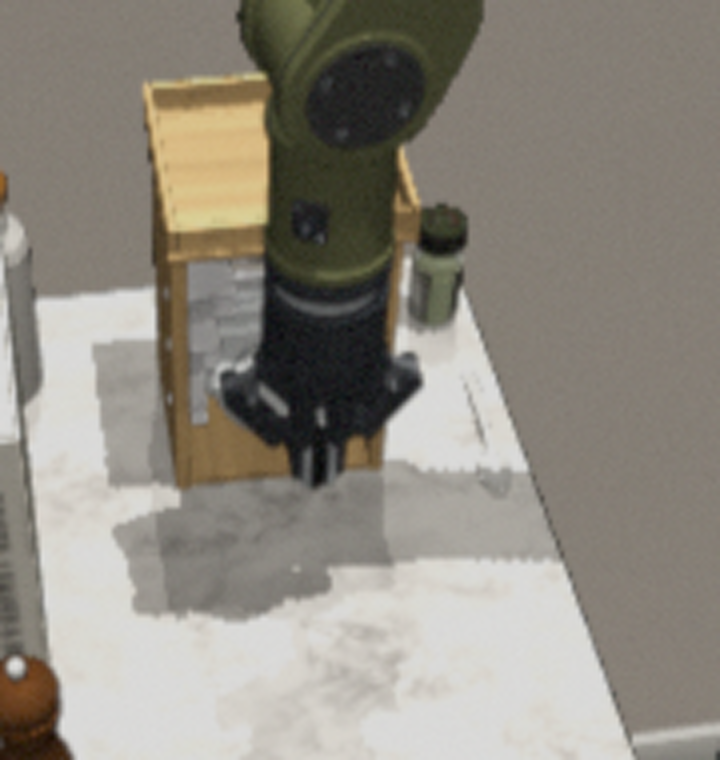

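>>> move_arm --commands '[[0, [-8, 0, 0], 0], [0, [-16, 0, 0], 0], [0, [-24, 0, 0], 0], [0, [-32, 0, 0], 0], [0, [-40, 0, 0], 0], [0, [-47, 0, 0], 0], [0, [-53, 0, 0], 0], [0, [-53, 0, 0], 0], [0, [-53, 0, 2.5], 0], [0, [-53, 0, 2.5], 0]]'

```text
time_s: 17.9
position: [0.5196, -0.102, 0.1677]
tcp_rot: [-2.244, -2.19, -0.005]
wrist_force: [-0.5, 0.7, -1.0]
gripper_width: 0.0082
```

>>> move_arm --commands '[[0.5, [0, 0, 0], 0], [1, [0, 0, 0], 0], [1, [0, 0, 0], 0], [1, [0, 0, 0], 0], [1, [0, 0, 0], 0]]'

```text
time_s: 18.32
position: [0.5197, -0.1019, 0.1678]
tcp_rot: [-2.244, -2.191, -0.005]
wrist_force: [0.1, -0.4, -0.4]
gripper_width: 0.0683
```

Run:
```python
from plan import *
p=rk(-.160); plan(p[0],p[1],.162,178.6)
snap("wrist","w15")
```

```text
t 18.32 pos mm [ 519.7 -101.9  167.8] ang 88.62 F [ 0.1 -0.4 -0.4] w 68.3
tilt mrad [-1.4  6.3]
shift [84.4 -0.   6.3] turn -89.98
```

View pics/w15.png

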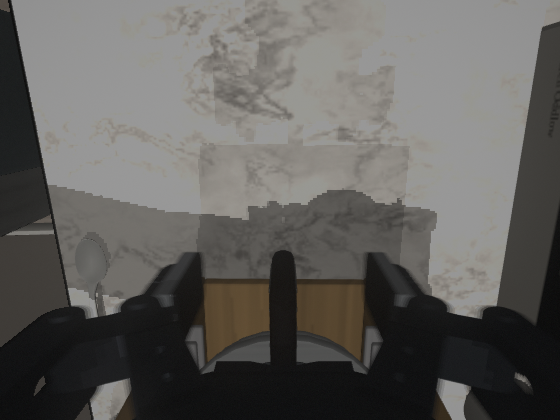

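>>> move_arm --commands '[[1, [30, 0, 0], 0], [1, [60, 0, 0], 0], [1, [84, 0, 6], -7], [1, [84, 0, 6], -90], [1, [84, 0, 6], -90], [1, [84, 0, 6], -90], [1, [84, 0, 6], -90], [1, [84, 0, 6], -90], [1, [84, 0, 6], -90], [1, [84, 0, 6], -90], [1, [84, 0, 6], -90], [1, [84, 0, 6], -90], [1, [84, 0, 6], -90], [1, [84, 0, 6], -90], [1, [84, 0, 6], -90], [1, [84, 0, 6], -90], [1, [84, 0, 6], -90]]'

```text
time_s: 19.78
position: [0.5217, -0.0181, 0.1623]
tcp_rot: [-0.042, -3.14, -0.01]
wrist_force: [0.3, 0.3, -0.4]
gripper_width: 0.0853
```

Run:
```python
from plan import *
p=rk(-.1007); plan(p[0],p[1],.162,178.6)
```

```text
t 19.78 pos mm [521.7 -18.1 162.3] ang 178.46 F [ 0.3  0.3 -0.4] w 85.3
tilt mrad [-1.5  6.4]
shift [ -0.1 -58.7  -0.1] turn -0.14
```

>>> move_arm --commands '[[1, [0, -10, 0], 0], [1, [0, -18, 0], 0], [1, [0, -25, 0], 0], [1, [0, -31, 0], 0], [1, [0, -37, 0], 0], [1, [0, -43, 0], 0], [1, [0, -49, 0], 0], [1, [0, -53, 0], 0], [1, [0, -56, 0], 0]]'

```text
time_s: 20.53
position: [0.5202, -0.0747, 0.1619]
tcp_rot: [-0.043, -3.14, -0.01]
wrist_force: [1.2, 1.2, 1.2]
gripper_width: 0.0855
```

>>> move_arm --commands '[[1, [0, -1, 0], 0], [1, [0, -2, 0], 0]]'

```text
time_s: 20.7
position: [0.5202, -0.0764, 0.162]
tcp_rot: [-0.043, -3.14, -0.011]
wrist_force: [0.4, 1.8, 1.2]
gripper_width: 0.0856
```

>>> move_arm --commands '[[1, [0, -1, 0], 0], [1, [0, -1.5, 0], 0]]'

```text
time_s: 20.87
position: [0.5204, -0.0766, 0.1621]
tcp_rot: [-0.041, -3.14, -0.014]
wrist_force: [0.0, 4.4, 1.6]
gripper_width: 0.0853
```

Run:
```python
from plan import *
p=rk(-.1007); plan(p[0],p[1],.162,178.6)
snap("wrist","w16")
im=cv2.imread("pics/w16.png"); cv2.imwrite("pics/w16z.png",cv2.resize(cv2.convertScaleAbs(im[60:320,0:180],alpha=2),None,fx=3,fy=3,interpolation=cv2.INTER_CUBIC)[:600])
```

```text
t 20.87 pos mm [520.4 -76.6 162.1] ang 178.51 F [0.  4.4 1.6] w 85.3
tilt mrad [-0.7  8.8]
shift [ 0.1 -0.1  0.1] turn -0.09
```

View pics/w16z.png

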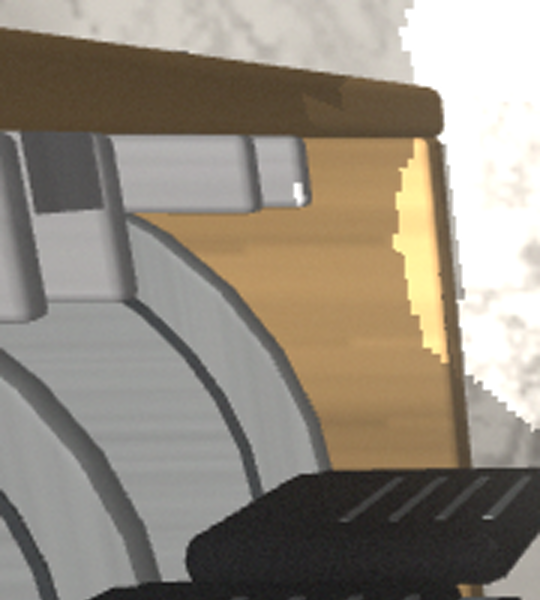

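Run:
```python
from plan import *
plan(.4663,.3263,.2,93.2)
```

```text
t 20.92 pos mm [520.3 -76.6 162.1] ang 178.51 F [0.3 4.3 1.1] w 85.3
tilt mrad [-0.7  8.7]
shift [ 64.6 401.7 -34.3] turn 85.31
```

>>> move_arm --commands '[[1, [0, 30, 0], 0], [1, [0, 65, -5], 0], [1, [10, 105, -20], 7], [1, [65, 402, -34], 85.3], [1, [65, 402, -34], 85.3], [1, [65, 402, -34], 85.3], [1, [65, 402, -34], 85.3], [1, [65, 402, -34], 85.3], [1, [65, 402, -34], 85.3], [1, [65, 402, -34], 85.3], [1, [65, 402, -34], 85.3], [1, [65, 402, -34], 85.3], [1, [65, 402, -34], 85.3], [1, [65, 402, -34], 85.3], [1, [65, 402, -34], 85.3], [1, [65, 402, -34], 85.3], [1, [65, 402, -34], 85.3], [1, [65, 402, -34], 85.3]]'

```text
time_s: 22.42
position: [0.466, 0.3263, 0.1996]
tcp_rot: [-2.152, -2.28, -0.009]
wrist_force: [-0.0, -0.7, -0.3]
gripper_width: 0.0854
```

Run:
```python
from plan import *
from lids import fit
np.set_printoptions(precision=4,suppress=True)
plan(.4663,.3263,.035,93.2)
snap("wrist","w17")
print(fit("w17",.045,(.4713,.2374,-1.5144),0,"pics/f17.png"))
```

```text
t 22.42 pos mm [465.9914 326.2909 199.6229] ang 93.3 F [-0.0126 -0.725  -0.309 ] w 85.4
tilt mrad [-0.9037  8.52  ]
shift [ -1.4175   0.3765 164.6166] turn 0.1
(array([ 0.4705,  0.2409, -1.5295]), np.float64(-1.2681407898932335))
```

View pics/w17.png

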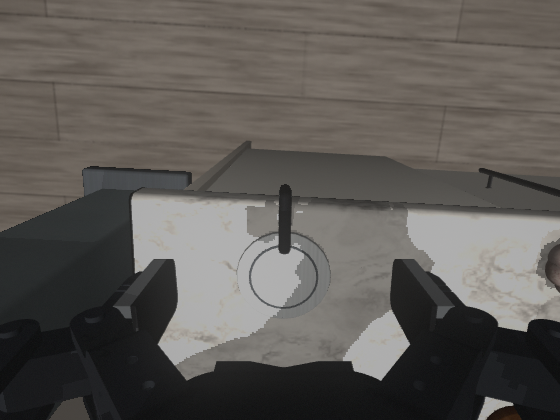

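View pics/f17.png

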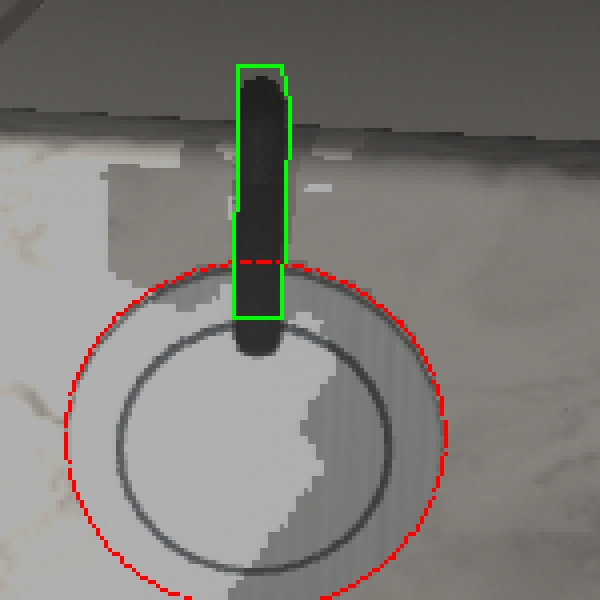

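>>> move_arm --commands '[[1, [-1, 0.5, 35], 0.1], [1, [-1, 0.5, 75], 0.1], [1, [-1, 0.5, 110], 0.1], [1, [-1, 0.5, 140], 0.1], [1, [-1, 0.5, 165], 0.1], [1, [-1, 0.5, 165], 0.1], [1, [-1, 0.5, 165], 0.1], [0, [-1, 0.5, 165], 0.1], [0, [-1, 0.5, 165], 0.1], [0, [-1, 0.5, 165], 0.1], [0, [-1, 0.5, 165], 0.1], [0, [-1, 0.5, 165], 0.1], [0, [-1, 0.5, 165], 0.1], [0, [-1, 0.5, 165], 0.1]]'

```text
time_s: 23.63
position: [0.4665, 0.327, 0.0354]
tcp_rot: [-2.155, -2.277, -0.01]
wrist_force: [0.2, 0.6, 5.2]
gripper_width: 0.0081
```

Run:
```python
from plan import *
z=telemetry.observe()["position"][2]
p=rk(-.165); plan(p[0],p[1],z+.185,88.6)
snap("wrist","w18")
s=telemetry.observe(); R=Rn.from_rotvec(s["tcp_rot"]).as_matrix(); p=camera_params("wrist")
for r in(245,250,255,260): print(r,(R.T@(ray(p,(285,r),0)-s["position"]))[0]*1000)
im=cv2.imread("pics/w18.png"); cv2.imwrite("pics/w18z.png",cv2.resize(cv2.convertScaleAbs(im[220:370,185:385],alpha=2),None,fx=3,fy=3))
```

```text
t 23.63 pos mm [466.5 327.   35.4] ang 93.17 F [0.2 0.6 5.2] w 8.1
tilt mrad [-0.4  9.1]
shift [-340.3   36.5 -188.1] turn 4.57
245 5.7320377978203
250 3.2848458719868034
255 0.8191258339164564
260 -1.6653335352791492
```

View pics/w18z.png

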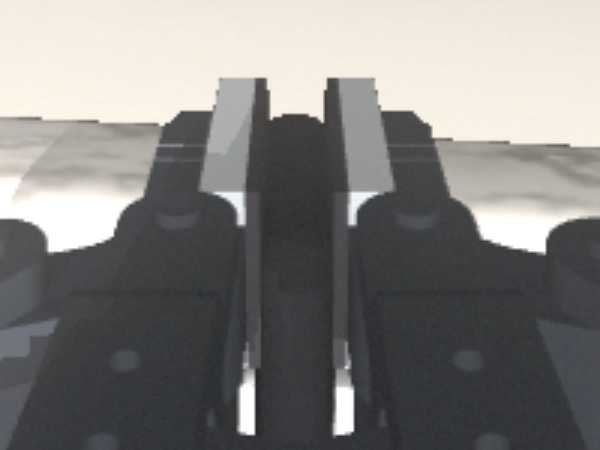

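>>> move_arm --commands '[[0, [0, 0, -20], 0], [0, [0, 0, -45], 0], [0, [0, 0, -80], 0], [0, [0, 0, -115], 0], [0, [-5, 0, -150], 0], [0, [-30, 5, -175], 0], [0, [-65, 9, -186], 2], [0, [-100, 13, -187], 4.6], [0, [-135, 17, -188], 4.6], [0, [-170, 21, -188], 4.6], [0, [-205, 25, -188], 4.6], [0, [-240, 29, -188], 4.6], [0, [-275, 33, -188], 4.6], [0, [-310, 36, -188], 4.6], [0, [-330, 36.5, -188], 4.6], [0, [-340, 36.5, -188], 4.6], [0, [-340, 36.5, -188], 4.6], [0, [-340, 36.5, -188], 4.6]]'

```text
time_s: 25.18
position: [0.5216, -0.0109, 0.2202]
tcp_rot: [-2.243, -2.189, -0.011]
wrist_force: [0.7, 2.0, -0.9]
gripper_width: 0.0082
```

Run:
```python
from plan import *
p=rk(-.071); plan(p[0],p[1],.2205,88.6)
s=telemetry.observe(); R=Rn.from_rotvec(s["tcp_rot"]).as_matrix(); pos=s["position"]
snap("side","s19"); snap("top","t19",(300,180,480,330),4)
th=np.linspace(0,2*np.pi,200)
d=np.load("pics/s19.npz"); p={k:d[k] for k in("K","R","t")}; im=cv2.resize(d["im"][80:270,220:400],None,fx=4,fy=4,interpolation=cv2.INTER_CUBIC)
for droop,col in((0,(0,0,255)),(.05,(0,255,0))):
    c=pos-R[:,0]*.0908
    P=np.array([c+.045*(np.cos(a)*R[:,0]+np.sin(a)*R[:,1]) for a in th]); 
    dist=.0908-.045*np.cos(th); P[:,2]=pos[2]-.0354+.006-droop*dist
    for u in proj(p,P): cv2.circle(im,tuple(np.int32((u-[220,80]+.5)*4)),0,col,-1)
cv2.imwrite("pics/s19o.png",im)
```

```text
t 25.18 pos mm [521.6 -10.9 220.2] ang 88.6 F [ 0.7  2.  -0.9] w 8.2
tilt mrad [-0.7 10.4]
shift [-95.5   0.2  -1.3] turn 0.0
```

View pics/s19o.png

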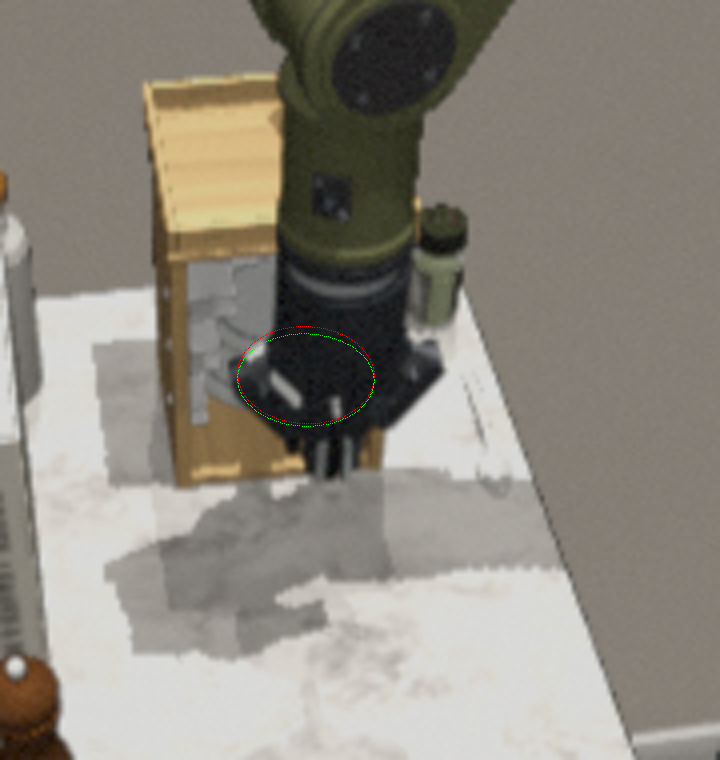

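View pics/t19.png

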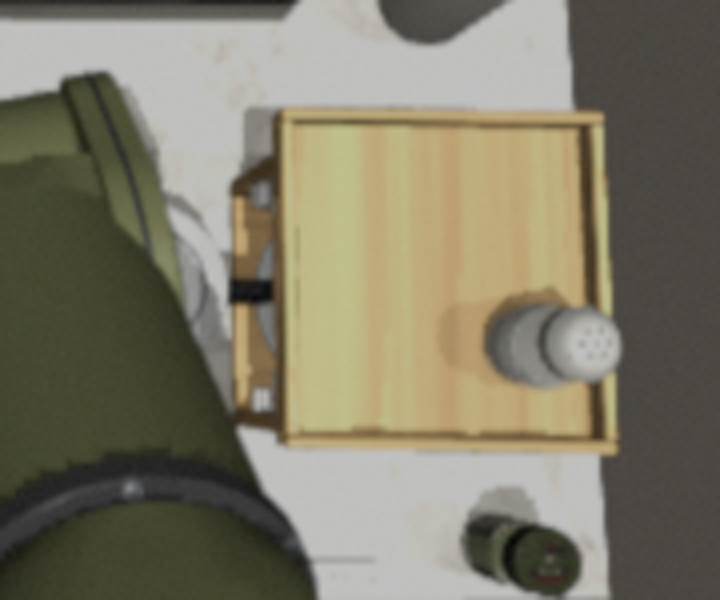

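>>> move_arm --commands '[[0, [-8, 0.2, 0], 0], [0, [-16, 0.2, 0], 0], [0, [-24, 0.2, 0], 0], [0, [-32, 0.2, -0.5], 0], [0, [-40, 0.2, -0.5], 0], [0, [-46, 0.2, -0.5], 0], [0, [-46, 0.2, -0.5], 0]]'

```text
time_s: 25.87
position: [0.5207, -0.0579, 0.2203]
tcp_rot: [-2.243, -2.189, -0.01]
wrist_force: [-0.2, -0.0, -1.2]
gripper_width: 0.0081
```

Run:
```python
from plan import *
p=rk(-.071); plan(p[0],p[1],.2205,88.6)
snap("side","s20",(220,80,400,270),4);snap("top","t20",(300,180,480,330),4)
```

```text
t 25.87 pos mm [520.7 -57.9 220.3] ang 88.59 F [-0.2 -0.  -1.2] w 8.1
tilt mrad [-0.7  9.6]
shift [-48.6  -0.   -0.7] turn -0.01
```

View pics/s20.png

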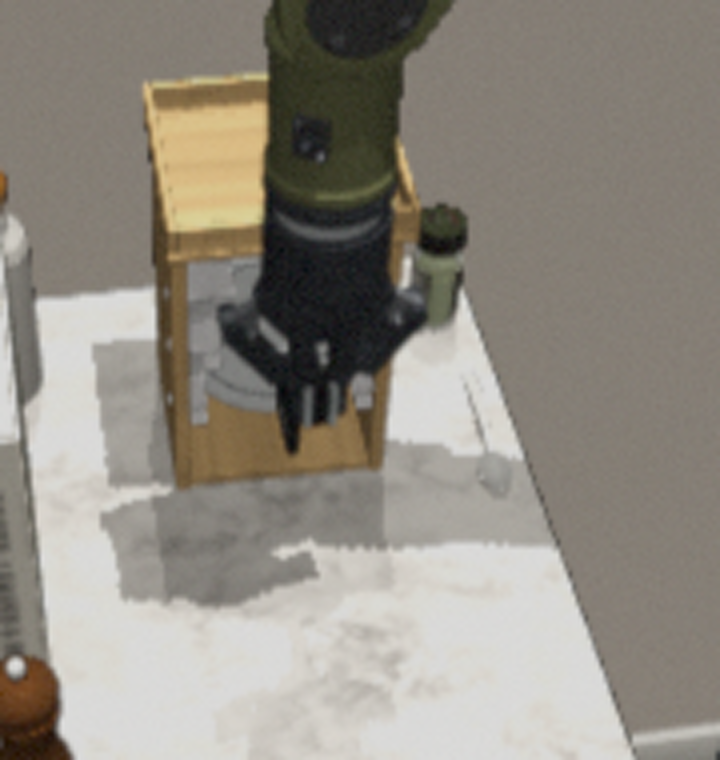

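View pics/t20.png

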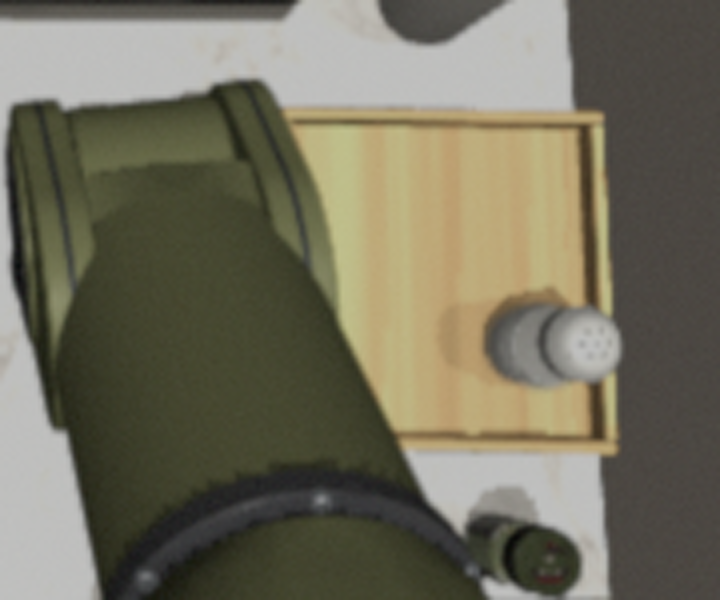

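>>> move_arm --commands '[[0, [-8, 0, 0], 0], [0, [-16, 0, 0], 0], [0, [-24, 0, 0], 0], [0, [-32, 0, -0.5], 0], [0, [-38, 0, -0.5], 0], [0, [-43, 0, -0.5], 0], [0, [-46, 0, -0.5], 0], [0, [-46, 0, -0.5], 0]]'

```text
time_s: 26.63
position: [0.5198, -0.1027, 0.2202]
tcp_rot: [-2.242, -2.189, -0.011]
wrist_force: [-0.5, 0.5, -2.2]
gripper_width: 0.0082
```

>>> move_arm --commands '[[0, [0, 0, 1.5], 0], [0, [0, 0, 3], 0], [0, [0, 0, 3], 0]]'

```text
time_s: 26.88
position: [0.5196, -0.1022, 0.2169]
tcp_rot: [-2.24, -2.19, -0.011]
wrist_force: [0.0, 0.7, -0.8]
gripper_width: 0.008
```

Run:
```python
from plan import *
p=rk(-.071); plan(p[0],p[1],.2205,88.6)
```

```text
t 26.88 pos mm [ 519.6 -102.2  216.9] ang 88.69 F [ 0.   0.7 -0.8] w 8.0
tilt mrad [-1.2 11.1]
shift [-4.2  0.  -3.7] turn 0.09
```

>>> move_arm --commands '[[0, [-2, 0, 0], 0], [0, [-4, 0, 0.5], 0], [0, [-4, 0, 0.8], 0]]'

```text
time_s: 27.13
position: [0.5195, -0.1066, 0.216]
tcp_rot: [-2.241, -2.19, -0.01]
wrist_force: [0.1, -0.3, -1.0]
gripper_width: 0.0081
```

>>> move_arm --commands '[[0.3, [0, 0, 0], 0], [0.6, [0, 0, 0], 0], [1, [0, 0, 0], 0], [1, [0, 0, 0], 0], [1, [0, 0, 0], 0]]'

```text
time_s: 27.55
position: [0.5196, -0.1066, 0.2161]
tcp_rot: [-2.241, -2.19, -0.011]
wrist_force: [0.2, -0.3, 0.3]
gripper_width: 0.0684
```

Run:
```python
from plan import *
p=rk(-.162); plan(p[0],p[1],.211,178.6)
snap("wrist","w21")
```

```text
t 27.55 pos mm [ 519.6 -106.6  216.1] ang 88.68 F [ 0.2 -0.3  0.3] w 68.4
tilt mrad [-1.  10.7]
shift [91.1  0.1  6.1] turn -89.92
```

View pics/w21.png

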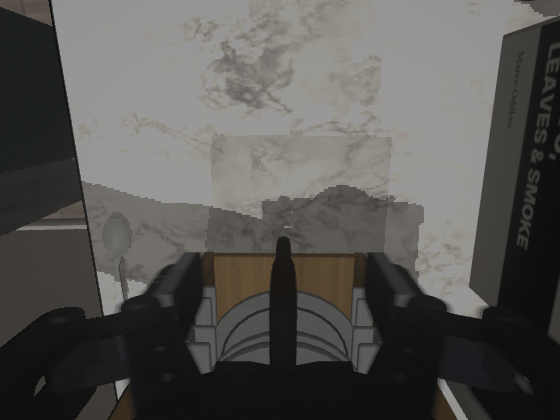

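>>> move_arm --commands '[[1, [30, 0, 0], 0], [1, [60, 0, 0], 0], [1, [91, 0, 0], 0], [1, [91, 0, 0], 0], [1, [91, 0, 0], 0]]'

```text
time_s: 28.02
position: [0.5218, -0.0131, 0.2172]
tcp_rot: [-2.235, -2.195, -0.012]
wrist_force: [-0.1, -1.6, 0.0]
gripper_width: 0.0851
```

Run:
```python
from plan import *
p=rk(-.162); plan(p[0],p[1],.211,178.6)
snap("side","s22",(240,120,360,240),6)
s=telemetry.observe(); R=Rn.from_rotvec(s["tcp_rot"]).as_matrix(); pos=s["position"]
d=np.load("pics/s22.npz"); p={k:d[k] for k in("K","R","t")}
im=cv2.imread("pics/s22.png")
for y in(-.1,-.08,-.06,0,.06,.08,.1):
  for z in(-.06,-.04,-.02,0,.02):
    u=proj(p,pos+R@np.array([0,y,z]))[0]; q=tuple(np.int32((u-[240,120]+.5)*6)); cv2.circle(im,q,2,(0,0,255) if z else (0,255,0),-1)
cv2.imwrite("pics/s22o.png",im)
```

```text
t 28.02 pos mm [521.8 -13.1 217.2] ang 88.95 F [-0.1 -1.6  0. ] w 85.1
tilt mrad [-0.8 11.8]
shift [-2.4  0.   6.1] turn -89.65
```

View pics/s22o.png

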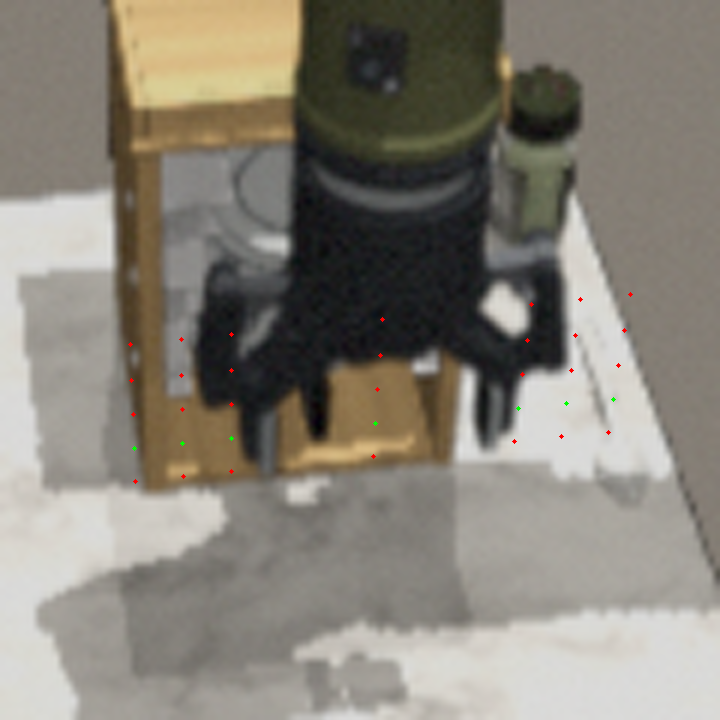

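>>> move_arm --commands '[[1, [0, 0, 6], -89.7], [1, [0, 0, 6], -89.7], [1, [0, 0, 6], -89.7], [1, [0, 0, 6], -89.7], [1, [0, 0, 6], -89.7], [1, [0, 0, 6], -89.7], [1, [0, 0, 6], -89.7], [1, [0, 0, 6], -89.7], [1, [0, 0, 6], -89.7], [1, [0, 0, 6], -89.7], [1, [0, 0, 6], -89.7], [1, [0, 0, 6], -89.7], [1, [0, 0, 6], -89.7], [1, [0, 0, 6], -89.7]]'

```text
time_s: 29.23
position: [0.5215, -0.0176, 0.2107]
tcp_rot: [-0.045, -3.139, -0.015]
wrist_force: [-0.2, -0.8, -0.2]
gripper_width: 0.0853
```

Run:
```python
from plan import *
p=rk(-.1007); plan(p[0],p[1],.211,178.6)
snap("wrist","w23")
```

```text
t 29.23 pos mm [521.5 -17.6 210.7] ang 178.36 F [-0.2 -0.8 -0.2] w 85.3
tilt mrad [-1.8  9.4]
shift [ -0.5 -59.1  -0.8] turn -0.24
```

View pics/w23.png

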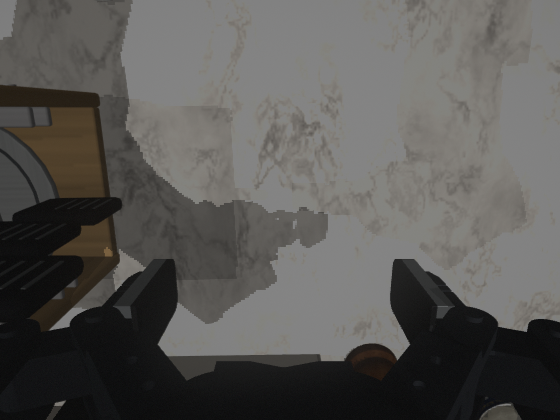

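>>> move_arm --commands '[[1, [-0.5, -10, -0.5], 0], [1, [-0.5, -18, -0.5], 0], [1, [-0.5, -25, -0.5], 0], [1, [-0.5, -31, -0.5], 0], [1, [-0.5, -37, -0.5], 0], [1, [-0.5, -42, -0.5], 0], [1, [-0.5, -46, -0.5], 0], [1, [-0.5, -49, -0.5], 0]]'

```text
time_s: 29.95
position: [0.5206, -0.0665, 0.2109]
tcp_rot: [-0.05, -3.14, -0.015]
wrist_force: [0.2, 2.1, 1.4]
gripper_width: 0.0851
```

Run:
```python
from plan import *
p=rk(-.1007); plan(p[0],p[1],.211,178.6)
snap("wrist","w24")
```

```text
t 29.95 pos mm [520.6 -66.5 210.9] ang 178.19 F [0.2 2.1 1.4] w 85.1
tilt mrad [-1.3  9.8]
shift [ -0.  -10.2  -0.2] turn -0.41
```

View pics/w24.png

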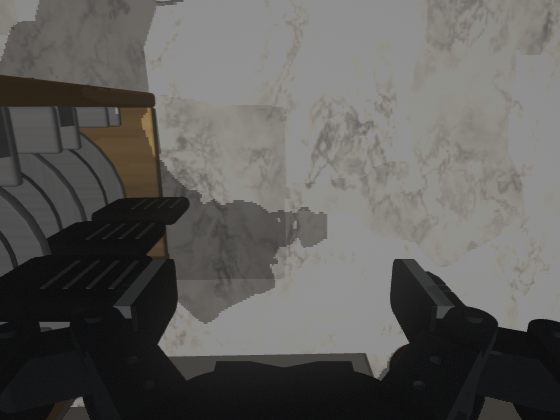

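Pushing well; all three fins are stacked straight. I'll finish in small steps.

>>> move_arm --commands '[[1, [0, -2, 0], 0.3], [1, [0, -4, 0], 0.3]]'

```text
time_s: 30.17
position: [0.5204, -0.0711, 0.2108]
tcp_rot: [-0.059, -3.139, -0.015]
wrist_force: [-0.4, -0.2, -0.0]
gripper_width: 0.0855
```

>>> move_arm --commands '[[1, [0, -1.5, 0], 0], [1, [0, -3, 0], 0]]'

```text
time_s: 30.33
position: [0.5203, -0.074, 0.2108]
tcp_rot: [-0.058, -3.139, -0.015]
wrist_force: [1.0, 2.3, 1.1]
gripper_width: 0.0851
```

>>> move_arm --commands '[[1, [0, -1, 0], 0], [1, [0, -2, 0], 0]]'

```text
time_s: 30.5
position: [0.5203, -0.0759, 0.2108]
tcp_rot: [-0.058, -3.139, -0.015]
wrist_force: [0.4, 0.8, -0.5]
gripper_width: 0.0856
```

>>> move_arm --commands '[[1, [0, -1, 0], 0], [1, [0, -1.5, 0], 0]]'

```text
time_s: 30.67
position: [0.5204, -0.0766, 0.2109]
tcp_rot: [-0.057, -3.14, -0.017]
wrist_force: [-0.3, 3.6, 1.3]
gripper_width: 0.0857
```

Run:
```python
from plan import *
p=rk(-.1007); plan(p[0],p[1],.211,178.6)
snap("wrist","w25")
im=cv2.imread("pics/w25.png"); cv2.imwrite("pics/w25z.png",cv2.resize(cv2.convertScaleAbs(im[60:320,0:200],alpha=2),None,fx=3,fy=3,interpolation=cv2.INTER_CUBIC)[:600])
```

```text
t 30.67 pos mm [520.4 -76.6 210.9] ang 177.93 F [-0.3  3.6  1.3] w 85.7
tilt mrad [-0.9 11. ]
shift [ 0.1 -0.2 -0.1] turn -0.67
```

View pics/w25z.png

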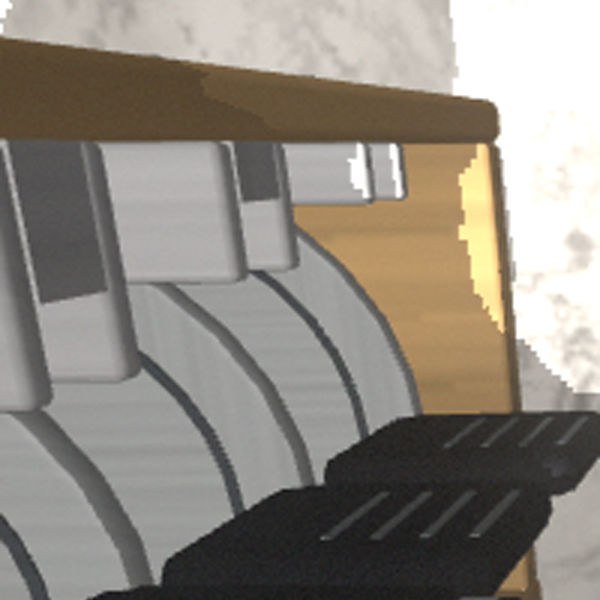

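>>> move_arm --commands '[[1, [0, 30, 0], 0], [1, [0, 65, 0], 0], [1, [0, 100, 0], 0], [1, [20, 140, -30], 7], [1, [20, 180, -60], 90], [1, [20, 220, -100], 90], [1, [20, 260, -120], 90], [1, [20, 300, -120], 90], [1, [20, 300, -120], 90], [1, [20, 300, -120], 90], [1, [20, 300, -120], 90], [1, [20, 300, -120], 90], [1, [20, 300, -120], 90], [1, [20, 300, -120], 90], [1, [20, 300, -120], 90], [1, [20, 300, -120], 90], [1, [20, 300, -120], 90], [1, [20, 300, -120], 90]]'

```text
time_s: 32.22
position: [0.5112, 0.2222, 0.3341]
tcp_rot: [-2.253, -2.178, -0.009]
wrist_force: [-1.0, 0.8, 0.6]
gripper_width: 0.0858
```

Run:
```python
from plan import *
plan(.51,0.0,.33,88.6)
snap("side","s26",(200,60,380,240),4); snap("top","t26",(160,140,480,340),2.4)
```

```text
t 32.22 pos mm [511.2 222.2 334.1] ang 88.05 F [-1.   0.8  0.6] w 85.8
tilt mrad [-1.2  9.9]
shift [-222.1    6.3    1.9] turn -0.55
```

View pics/s26.png

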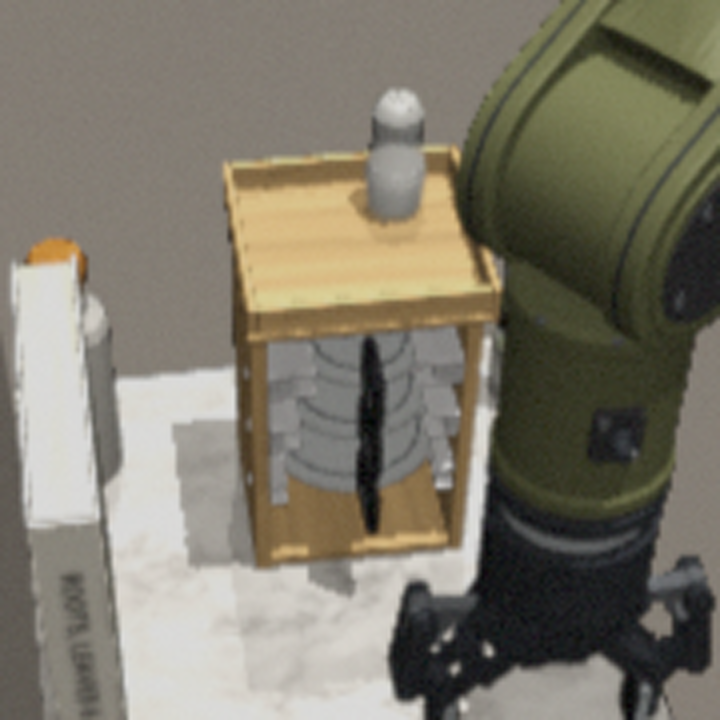

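View pics/t26.png

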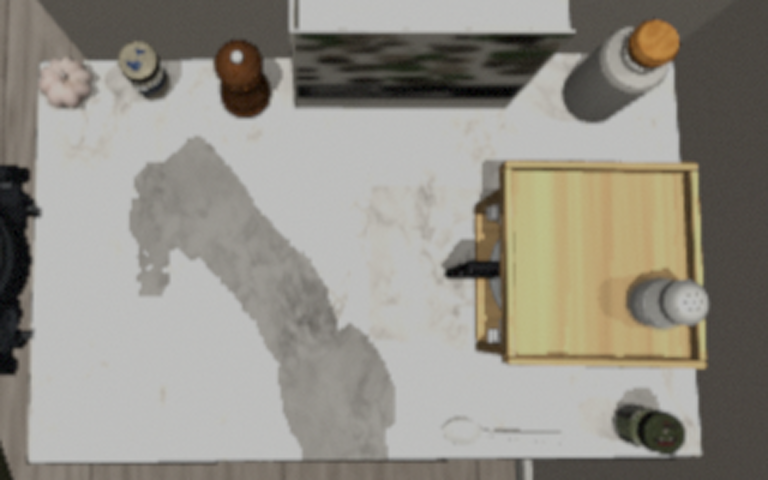

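Run:
```python
from h import *
print(telemetry.observe()["qd"].round(4)); ctrl.hand_in()
```

```text
[ 0.0025 -0.0004 -0.0042 -0.0025 -0.0042 -0.0001 -0.0075]
the job is handed in; nothing more can be done
```

All three lids are in their own slots (large at the bottom, small at the top), released, with their grips pointing straight out. I handed the job in at about 32 s, but hand-in reports no verdict.

**Method:** `move_arm` cannot tilt the tool, so I could not lean it away from the rack as suggested. Instead I:
1. held each lid by the outer 10–13 mm of its grip and slid it in upright, stopping about 30 mm short to stay clear of the rack's top board;
2. let go, backed off and turned the gripper a quarter turn;
3. pushed each lid home with the back of the open finger.

**Last checks:**
- **Back stop:** all three pushes ended at the same place (tool y about -0.0767 m) with the force rising to between 3.6 and 8 N, so each lid reached its stop.
- **Large lid position:** a rim fit from the wrist camera put its centre at 66 mm depth, against 67 mm at home. A second fit gave the same depth but disagreed by about 3 mm sideways. I did not fit the other two this way.
- **Final side and top pictures:** the three grips are in line, one above another, and the lids look level. The pepper mill, spice jar, garlic and salt shaker look undisturbed.
- **Forces:** no reading taken between moves was above 8 N. The tool had picked up a tilt of about 0.01 rad by the end.

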